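# Load the last tube on the glassware dryer and hold its filter cover shut

### The arm

A 6-joint arm with a two-finger parallel gripper is mounted at the origin on the work surface. World frame = base frame: x ahead of the robot, y to its left, z up, the work surface at z = 0. Lengths are in mm, angles in rad, forces in N, time in s.
With the tool pointing down it reaches from about 350 to 775 mm from the base axis. Payload 7.3 kg.
Tool frame: the origin (TCP) lies midway between the tips of the shut fingers; the grasp point (between the pads) lies 19 mm behind it; z points along the fingers, y is the line along which they close (so a half turn about z gives the same grasp; the last joint's range is limited). The gripper opens to 92 mm and grips with 3 to 60 N. Pads are 19 mm wide; open, the fingers measure 130 mm over their backs; the gripper's body (75 mm by 190 mm) begins 47 mm behind the grasp point.
Start: joints at [-1.381, 0.342, 1.524, -0, 1.275, -0.146], TCP at [173.023, -495.689, 226.741] pointing down, gripper open.
Joint ranges: [-2.53, 2.53], [-0.77, 2.02], [0.04, 2.7], [-1, 4.14], [0.28, 2.66], [-3.11, 3.11]. Speed limits (rad/s): [2.57, 2.57, 3.14, 3.14, 3.14, 3.14].

### API

Orientations are given as [roll, pitch, yaw] about the fixed x, y, z axes, in that order (R = Rz(yaw) Ry(pitch) Rx(roll)).
In Python, from plant import monitor, optics, workorder gives the robot as it stands. The module is installed in compiled form; this text tells all that it offers.
- The arm moves only by the tool servo_tool, never from a script. Its arguments are lists of equal length, an entry for each row: "linear": the shift along the tool's x, y, z as a fraction of full scale, a list of three; "spin": the turn about the tool's z as a fraction of full scale. In form: {"linear": [[dx, dy, dz], ...], "spin": [spin, ...]}. A call has exactly 8 rows; each row shifts and turns the commanded pose from where the row before left it, along the tool's axes as they then stand; what a row does not reach is not made up. Full scale, the value 1, is 200 mm for a shift and 90 degrees for a turn. A row lasts 1/8 s, in which the tool goes at most 62.5 mm and 10.7 degrees, less where a joint would pass 70% of its speed; a pose out of reach is approached as far as the arm can. A call with a number of a shift or a turn outside -1 to 1 is refused whole. A call with a gripper value outside its range is refused whole. "hand" is the opening, from -1 (shut) to 1 (fully open), set as the call begins (left out, the last holds). The fingers move at their own pace and stop on an object; the grip force is fixed at half the most. Time passes only in rows, so rows that do not move let the fingers close, or fill a call up. It gives the time, the measured TCP pose, the force, the opening and the grip force at its end, in the units of the state.
- monitor.get_obs(): the state, without advancing time (a new reading comes with each control period).
- optics.capture(name): name is "scene" or "top" or "wrist"; returns a dict with "frame" (420x560x3 uint8, blue, green, red), "K" (3x3 intrinsics, pixels), "world_to_cam" (4x4, takes a point from world to camera coordinates). Camera axes: x right, y down, z forward; pixel columns grow to the right and rows downward; lengths in mm; the calibration is good to about 2 mm. A picture is of the moment at which its call begins. There is no depth.
- workorder.close_job(): hands the job in; it is judged then, once.
The state is a dict: "time": time; "joint_positions": joint angles; "dq": joint speeds; "tau": joint torques, N m; "tool_pos": TCP position; "tcp_rot": TCP orientation; "contact_force": force on the tool from outside, world axes, zero at the start; "moment": the same for the moment, N m; "grip_width": finger opening in mm; "finger_force": force on a finger pad.
Only numpy, scipy, OpenCV 4.12 (cv2) and the standard library are available. Lean on these libraries where they do the work, as an engineer would, in place of code of your own. Each camera call takes 0.05 s, during which the arm holds its last target. There are 200 camera calls.

### The job

Get the warm-air glassware dryer ready to run: first hang the washed tube lying on the wire draining rack upside down on either bare peg of the dryer, lowering it (not dropping it) until its rim sits on the peg's seat, and let it go. Then turn the dryer's quarter-turn stud until its wing head is in line with the slot of the filter cover, swing the cover shut over the stud, and press it fully home on its frame against the springy seal. Finish while still holding the cover pressed there with the gripper, so that I can lock the stud, and leave everything else where it is.

Things in the scene. Friction and masses are not known exactly. Their poses are not given: they have to be found in the camera images.
- dryer: glassware dryer, fixed white box 240 (x) x 460 (y) x 80 mm, steel deck on top. Origin: centre of its underside; x away from the robot, y to the filter-bay end, z up; turned up to 10 degrees. On its -y half four upright pegs 12 mm thick, round-tipped, tips 74 mm above the deck, each in a round seat 44 mm wide, 4 mm high. The two at -x are bare, the two at +x carry vessels
- peg_a (a point): centre of the top face of the first bare peg's seat (84 mm above the bench), at (-60, -185) mm in the dryer's frame; the peg rises 70 mm above this point; axes as the dryer's
- peg_b (a point): the same for the second bare peg, at (-60, -105) mm in the dryer's frame
- tube: the washed tube: milky white plastic, straight-walled, 35 mm outside diameter, 110 mm long, wall 2.5 mm (30 mm bore, 104 mm deep), closed end rounded, about 35 g. Origin: outside centre of its closed end; z runs along its axis to the open mouth. It starts lying level on the rack's rails, mouth to the rack's +x, roughly away from the robot, axis 43 mm above the bench
- tube_mouth (a point): centre of the tube's open rim, 110 mm from its closed end; axes as the tube's
- drain_rack: wire draining rack, fixed: steel drip tray 170 x 80 x 12 mm with two level rails (4 mm wire, 27 mm apart, top 32 mm above the bench) along its x and a wire stop 54 mm high beyond each end of the tube (inner faces at x = +-70 mm). Origin: centre of its underside, z up
- stud (a joint): angle of the quarter-turn stud about the vertical, rad, growing anticlockwise seen from above. 0: wing head along the dryer's x, across the slot; 1.571: head along the dryer's y, in line with the slot, and only so (within about 0.15) does it pass through. Starts between 0.15 and 0.75; turns stiffly (0.05 N m) from -0.15 to 1.9 and stays where left
- stud_head (a point): centre of the top of the stud's wing head, 23 mm above the deck, on the turning axis, at (0, 55) mm in the dryer's frame. The head is a steel bar 32 mm long (this point's x), 9 mm wide (its y) and 16 mm high on a 9 mm neck; 7 mm are free below it
- cover (a joint): angle of the filter cover, rad: 0 home on its frame, grows as it opens; starts at 1.6 to 1.85, just past upright. A stiff hinge (0.22 N m) holds it at any angle. In the last 0.06 it meets a springy seal that lifts it again when let go; about 10 N down near the free edge press it home on a hard stop. A stud not in line blocks it at about 0.15
- hinge_mid (a point): middle of the hinge axis, at (0, 195, 80) mm in the dryer's frame; the axis runs along the dryer's x
- cover_slot (a point): centre of the cover's oblong slot, in its outer face, 140 mm from the hinge axis; slot 38 mm long (its y), 14 mm wide (its x); it goes over the stud. The cover is an aluminium sheet 170 mm wide (x), 4 mm thick, that starts 6 mm from the hinge axis and reaches along its -y to the free edge, 172 mm from the axis; z: normal of the outer face, up when shut. Press on the flat sheet beside the slot
- cover_edge (a point): middle of the cover's free edge, outer face; axes as the cover's
- dry_tube: bystander: another such tube, upside down on one of the two far pegs; origin at its closed end, which is on top
- dry_beaker: bystander: clear plastic beaker 60 mm wide, 86 mm high, upside down on the other far peg; origin at its closed end, on top
- tube_stand: bystander: green rack 100 x 180 mm with blue-capped tubes, 120 mm high; origin under its centre
- dish_stack: bystander: stack of three Petri dishes, 90 mm wide, 46 mm high; origin under its centre
- dish: bystander: single Petri dish, 90 mm wide, 15 mm high; origin under its centre
- tip_box: bystander: grey box of pipette tips, 85 x 122 x 55 mm; origin under its centre
- wash_bottle: bystander: wash bottle, 68 mm wide, 200 mm high with its spout; origin under its centre
- spreader: bystander: white plastic T-shaped cell spreader lying flat, 153 mm long, 5 mm thick; origin in the middle of its handle
Things that resemble listed ones, but are neither listed nor needed, are in the scene too. What is shaped like the tube but orange is not meant.

How it is judged:
By the outcome, as a careful person would: the job done as asked, in the order asked, and still so for the second after the job is handed in, while the arm keeps its last pose, push and grip.
It also fails if it takes over 72 s, if anything falls off the work surface, if the arm or the gripper's body presses on something with over 40 N, if the wrist force passes 120 N, or if a joint passes its speed limit or range.

## Working session

There is one attempt and no reset: what is moved stays moved. The work goes in short steps, Python scripts to look and compute and a tool call to move; the robot and the scene stay as the last step left them, time stands still between calls to the robot, and variables do not carry over. Pictures are saved under pics/ and viewed, at most 10 in all, crops included, and the job is handed in when it is done.

Besides the shell and the picture viewer there is one more tool, called by a JSON object that holds its "fn" and its "kwargs". servo_tool: Moves the arm, as the interface text tells. Shift numbers are shares of 200 mm and turn numbers shares of 90 degrees, none past 1 either way. Its arguments: {"type":"object","properties":{"linear":{"type":"array","items":{"type":"array","items":{"type":"number","minimum":-1,"maximum":1}}},"spin":{"type":"array","items":{"type":"number","minimum":-1,"maximum":1}},"hand":{"type":"number"}},"required":["linear","spin"]}

```bash
mkdir -p pics
cat > h.py <<'E'
import numpy as np, cv2
from plant import monitor, optics, workorder
from scipy.spatial.transform import Rotation as R
def cap(n,save=None):
    c=optics.capture(n)
    if save: cv2.imwrite('pics/'+save,c['frame'])
    np.savez('pics/'+n+'.npz',**c)
    return c
def ray(c,u,v):
    T=c['world_to_cam'];Rm=T[:3,:3];o=-Rm.T@T[:3,3]
    d=Rm.T@np.linalg.inv(c['K'])@np.array([u,v,1.]);return o,d/np.linalg.norm(d)
def onz(c,u,v,z):
    o,d=ray(c,u,v);return o+d*(z-o[2])/d[2]
def proj(c,p):
    p=np.atleast_2d(p);q=(c['world_to_cam'][:3,:3]@p.T).T+c['world_to_cam'][:3,3]
    q=(c['K']@q.T).T;return q[:,:2]/q[:,2:]
def tri(cs,uvs):
    A=np.zeros((3,3));b=np.zeros(3)
    for c,(u,v) in zip(cs,uvs):
        o,d=ray(c,u,v);M=np.eye(3)-np.outer(d,d);A+=M;b+=M@o
    return np.linalg.solve(A,b)
E
python3 - <<'E'
from h import *
for n in ('scene','top'):
    c=cap(n,n+'0.png');T=c['world_to_cam'];print(n,-T[:3,:3].T@T[:3,3],T[2,:3],c['K'][0,0])
o=monitor.get_obs();print(o['tool_pos'],o['tcp_rot'],o['grip_width'],o['time'])
E
```

```text
scene [ 971.33817522 -867.29140108  943.4369816 ] [-0.35971428  0.69328754 -0.62446619] 437.27467736101187
top [ 344.66092775   -1.69459727 1324.42224068] [ 0.13798525  0.01803265 -0.99027011] 424.9350444523873
[ 172.95307823 -495.31889621  226.11769533] [-3.14025881e+00 -1.90858733e-04  3.35764923e-01] 91.65625450164036 0.1
```

View pics/scene0.png

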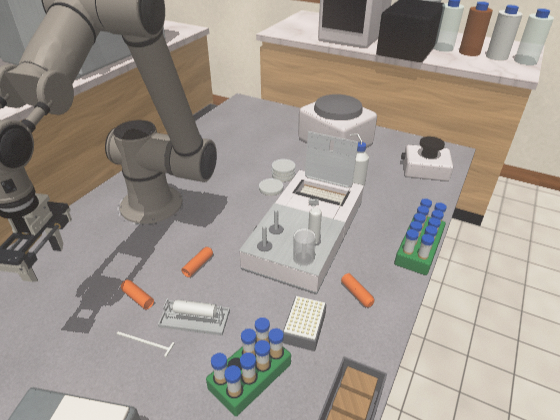

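View pics/top0.png

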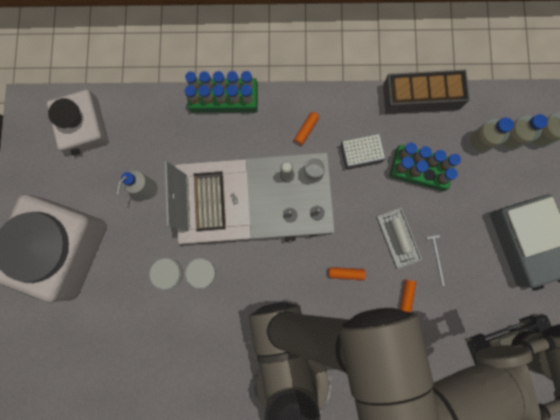

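The white tube on the rack is at scene (195,309) / top (398,234). It could be confused with the orange tubes at scene (138,294), (198,262) and (357,290), or with dry_tube on a far peg at scene (315,222) / top (286,172). I choose the white one on the wire rack, and check it in a close crop.

Run:
```python
import cv2,numpy as np
t=cv2.imread('pics/top0.png');s=cv2.imread('pics/scene0.png')
a=cv2.resize(t[140:275,160:430],None,fx=2.96,fy=2.96,interpolation=cv2.INTER_CUBIC)
b=cv2.resize(s[125:285,230:380],(375,400)) 
c=cv2.resize(s[285:345,150:240],(300,200),interpolation=cv2.INTER_CUBIC)
im=np.zeros((600,800,3),np.uint8);im[:400,:a.shape[1]]=a[:400,:800]
im[400:600,:300]=c
cv2.imwrite('pics/crop1.png',im)
```

```text
(no output)
```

View pics/crop1.png

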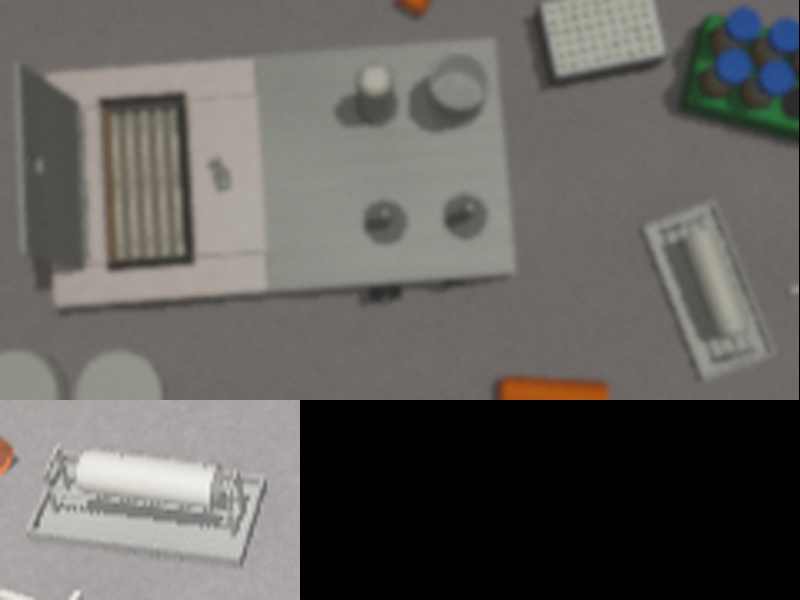

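The crop shows a closed-ended white tube across the rails, in the crop from (700,232) to (735,330). The bare peg seats are at about (385,221) and (466,215), the stud near (220,175), and the cover is upright at left. Next I measure these.

```bash
cat >> h.py <<'E'
def load(n): return dict(np.load('pics/'+n+'.npz'))
def f(x,y): return 160+x/2.963,140+y/2.963
E
python3 - <<'E'
from h import *
c=load('top');s=load('scene')
P=lambda n,x,y,z: print(n,onz(c,*f(x,y),z).round(1))
cor=[onz(c,*f(x,y),80)[:2] for x,y in [(48,75),(495,40),(515,272),(57,290)]]
print(np.round(cor,1)); 
P('seatb',385,222,84);P('seata',466,216,84);P('stud',219,175,103)
P('tubetip',700,232,43);P('tubebot',735,332,43);P('drytube',375,78,194)
P('beaker',458,80,170)
# tube mask in both
for n,cc,r in (('top',c,(370,205,435,270)),('scene',s,(150,285,240,335))):
    im=cc['frame'];x0,y0,x1,y1=r;sub=im[y0:y1,x0:x1]
    g=cv2.cvtColor(sub,cv2.COLOR_BGR2HSV)
    m=((g[...,2]>(165 if n=='top' else 205))).astype(np.uint8)
    k,l,st,ce=cv2.connectedComponentsWithStats(m);i=1+st[1:,4].argmax()
    pts=np.argwhere(l==i)[:,::-1].astype(np.float32)+[x0,y0]
    rect=cv2.minAreaRect(pts.astype(np.float32));print(n,rect,st[i])
    b=cv2.boxPoints(rect);print(b.round(1).tolist())
    for q in b: print(onz(cc,*q,43).round(1))
print('wash',onz(c,137,183,80),onz(c,127,177,170))
E
```

```text
[[ 646.8  347.3]
 [ 681.2 -107. ]
 [ 445.5 -123.5]
 [ 428.3  330.6]]
seatb [495.    4.8  84. ]
seata [500.9 -75.5  84. ]
stud [539.7 168.1 103. ]
tubetip [ 489.  -315.9   43. ]
tubebot [ 387.6 -347.4   43. ]
drytube [615.   13.2 194. ]
beaker [618.5 -64.2 170. ]
top ((402.33941650390625, 234.05841064453125), (19.308483123779297, 1.6232794523239136), 70.01689147949219) [29 20  8 19 30]
[[398.29998779296875, 225.3000030517578], [399.79998779296875, 224.6999969482422], [406.3999938964844, 242.89999389648438], [404.8999938964844, 243.39999389648438]]
[ 467.9 -321.3   43. ]
[ 469.6 -325.9   43. ]
[ 415.  -343.5   43. ]
[ 413.4 -338.9   43. ]
scene ((192.86997985839844, 306.90997314453125), (40.163665771484375, 10.040916442871094), 8.130102157592773) [ 23  16  41  14 391]
[[172.3000030517578, 309.0], [173.6999969482422, 299.1000061035156], [213.5, 304.79998779296875], [212.0, 314.70001220703125]]
[ 390.9 -358.7   43. ]
[ 373.3 -331.1   43. ]
[ 476.2 -297.6   43. ]
[ 491.4 -325.6   43. ]
wash [592.99967116 463.53647234  80.        ] [592.18193687 458.79852275 170.        ]
```

```bash
cat >> h.py <<'E'
def go(x,y,z,yaw,steps=None):
    "total shift in tool axes (units of 200mm) at present yaw and spin (units of 90deg)"
    o=monitor.get_obs();p=np.array(o['tool_pos']);Rm=R.from_euler('xyz',o['tcp_rot']).as_matrix()
    d=Rm.T@(np.array([x,y,z])-p)
    cy=np.degrees(o['tcp_rot'][2]);print('at',p.round(1),'yaw',round(cy,2),'t',o['time'],'w',round(o['grip_width'],1))
    sp=-((yaw-cy+180)%360-180)/90
    # spin applied at the end (after shift)
    print('shift',(d/200).round(4),'spin',round(sp,4))
E
python3 - <<'E'
from h import *
go(416,-337.6,150,17.5)
E
```

```text
at [ 173.  -495.3  226.1] yaw 19.24 t 0.1 w 91.7
shift [ 1.4071 -0.3436  0.3813] spin 0.0193
```

{"fn": "servo_tool", "kwargs": {"linear": [[0.2,-0.05,0.05],[0.235,-0.057,0.063],[0.235,-0.057,0.063],[0.235,-0.057,0.063],[0.235,-0.057,0.063],[0.17,-0.04,0.05],[0.097,-0.026,0.03],[0,0,0]], "spin": [0.0193,0,0,0,0,0,0,0], "hand": 1}}

```text
time: 1.1
tool_pos: [420.3, -343.7, 149.7]
tcp_rot: [-3.141, 0.001, 0.307]
contact_force: [0.2, -0.2, -0.5]
grip_width: 91.8
finger_force: 0.0
```

Run:
```python
from h import *
c=cap('wrist','w1.png');T=c['world_to_cam'];print(-T[:3,:3].T@T[:3,3],T[2,:3],c['K'][0,0])
go(416,-337.6,150,17.5)
```

```text
[ 501.65273789 -319.74477151  307.69534057] [-0.29365288 -0.09138256 -0.95153414] 290.196518325307
at [ 419.7 -344.5  150.2] yaw 17.55 t 1.15 w 91.6
shift [-0.0075 -0.0384  0.0008] spin 0.0005
```

View pics/w1.png

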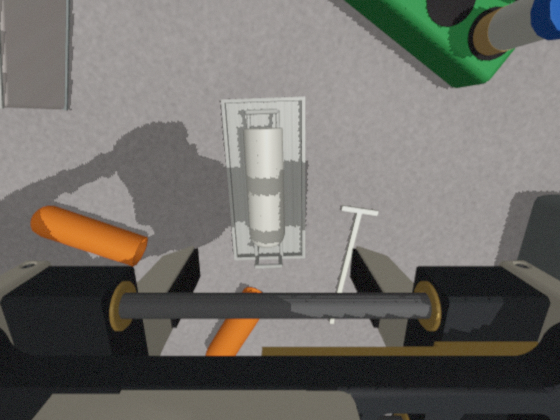

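The wrist view shows the tube from mouth (264,128) to closed end (267,243). The tray corners are at (222,99), (304,98), (303,257) and (234,259).

Run:
```python
from h import *
c=load('wrist')
a=onz(c,264.5,128,45);b=onz(c,267,243,45);print('mouth',a,'closed',b,np.linalg.norm(a-b),np.degrees(np.arctan2(*(a-b)[1::-1])))
q=[onz(c,*p,12) for p in [(222,99),(304,98),(303,257),(234,259)]];print(np.round(q,1).tolist(),np.mean(q,0))
u=(a-b)/np.linalg.norm(a-b)
m=(a+b)/2;g=m-(55-34)*u;print('grasp',g)
go(g[0],g[1],26,np.degrees(np.arctan2(u[1],u[0])))
for w in ('top','scene'): print(proj(load(w),[a,b]).round(1).tolist())
```

```text
mouth [ 490.26127108 -313.5149707    45.        ] closed [ 386.60801902 -347.74419219   45.        ] 109.15876633057132 18.27467734272321
[[502.0, -266.4, 12.0], [526.4, -340.5, 12.0], [368.0, -395.1, 12.0], [342.0, -321.5, 12.0]] [ 434.61003169 -330.86168317   12.        ]
grasp [ 418.49379773 -337.21461053   45.        ]
at [ 419.7 -344.5  150.2] yaw 17.55 t 1.15 w 91.6
shift [ 0.0054 -0.0363  0.6208] spin -0.0081
[[395.6, 217.8], [408.4, 252.4]]
[[214.3, 310.7], [173.5, 304.9]]
```

{"fn": "servo_tool", "kwargs": {"linear": [[0.006,-0.036,0],[0,0,0.15],[0,0,0.2],[0,0,0.17],[0,0,0.08],[0,0,0.02],[0,0,0],[0,0,0]], "spin": [-0.008,0,0,0,0,0,0,0]}}

```text
time: 2.15
tool_pos: [419.6, -337.8, 27.5]
tcp_rot: [3.139, -0.001, 0.318]
contact_force: [-0.6, 0.1, -0.2]
grip_width: 91.6
finger_force: 0.0
```

{"fn": "servo_tool", "kwargs": {"linear": [[0,0,0],[0,0,0],[0,0,0],[0,0,0],[0,0,0],[0,0,0],[0,0,0],[0,0,0]], "spin": [0,0,0,0,0,0,0,0], "hand": -1}}

```text
time: 3.15
tool_pos: [418.2, -335.5, 26.1]
tcp_rot: [-3.138, 0.001, 0.318]
contact_force: [-1.3, 5.2, 3.6]
grip_width: 33.5
finger_force: 29.8
```

Run:
```python
from h import *
o=monitor.get_obs();print(o['grip_width'],o['finger_force'],o['contact_force'])
th=np.radians(4.25);X=np.array([np.cos(th),np.sin(th)]);Y=np.array([-X[1],X[0]]);O=np.array([547,113.5])
pa=O-60*X-185*Y
print('peg a',pa)
p=pa-36*Y; go(p[0],p[1],190-19,-85.75)
```

```text
33.4910682752002 29.82609452563338 [-1.31381476  5.21888593  3.56562709]
peg a [500.87505958 -75.43779366]
at [ 418.2 -335.5   26.1] yaw 18.23 t 3.15 w 33.5
shift [ 0.755  -0.9336 -0.722 ] spin 1.1553
```

{"fn": "servo_tool", "kwargs": {"linear": [[0,0,-0.08],[0,0,-0.15],[0,0,-0.2],[0,0,-0.2],[0,0,-0.1],[0,0,0],[0,0,0],[0,0,0]], "spin": [0,0,0,0.11,0.115,0.115,0.115,0.115]}}

```text
time: 4.15
tool_pos: [419.2, -337.6, 173.6]
tcp_rot: [3.141, -0.002, -0.583]
contact_force: [0.3, -0.3, 0.1]
grip_width: 33.3
finger_force: 29.8
```

Run:
```python
from h import *
th=np.radians(4.25);X=np.array([np.cos(th),np.sin(th)]);Y=np.array([-X[1],X[0]]);O=np.array([547,113.5])
pa=O-60*X-185*Y
p=pa-36*Y; go(p[0],p[1],190-19,-85.75)
c=cap('scene','s2.png')
im=c['frame'];q=proj(c,monitor.get_obs()['tool_pos'])[0].astype(int);print(q)
x0,y0=max(q[0]-80,0),max(q[1]-70,0)
cv2.imwrite('pics/s2c.png',cv2.resize(im[y0:y0+120,x0:x0+160],None,fx=4,fy=4))
```

```text
at [ 419.2 -337.6  173.6] yaw -33.43 t 4.15 w 33.3
shift [-0.271  -1.1764  0.0119] spin 0.5814
[179 272]
```

View pics/s2c.png

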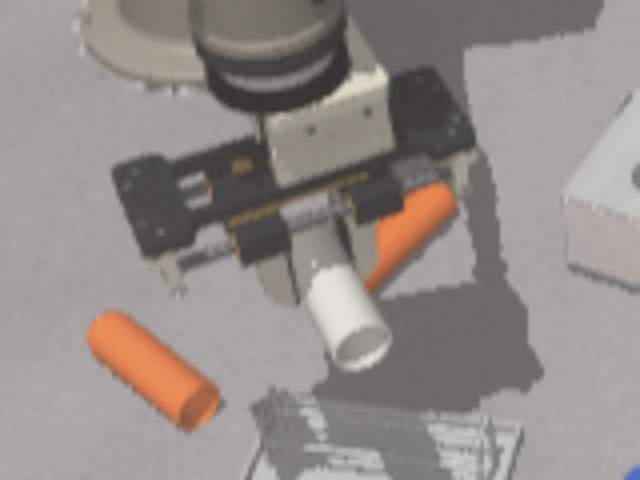

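The tube is held near its closed end with the mouth at crop (362,345), i.e. scene (189.5,288.3). I compute its droop angle from that.

```bash
cat >> h.py <<'E'
def mouth(c,th,s=76,p=None):
    o=monitor.get_obs();p=np.array(o['tool_pos'])+[0,0,19];y=o['tcp_rot'][2];t=np.radians(th)
    return proj(c,p+s*np.array([np.cos(y)*np.cos(t),np.sin(y)*np.cos(t),-np.sin(t)]))[0].round(1)
E
python3 - <<'E'
from h import *
c=load('scene')
for t in (0,10,20,30,45,60,90): print(t,mouth(c,t))
E
```

```text
0 [188.5 288.3]
10 [189.1 291.9]
20 [189.3 294.6]
30 [189.2 296.4]
45 [188.3 297.2]
60 [186.8 296.1]
90 [182.3 288.2]
```

```bash
cat >> h.py <<'E'
th0=np.radians(4.25);X=np.array([np.cos(th0),np.sin(th0)]);Y=np.array([-X[1],X[0]]);O=np.array([547,113.5])
D=lambda x,y: O+x*X+y*Y
E
python3 - <<'E'
from h import *
p=D(-60,-185-26);print(p);go(*p,168,-85.75)
E
```

```text
[ 502.80188033 -101.36629847]
at [ 419.2 -337.6  173.6] yaw -33.84 t 4.2 w 33.5
shift [-0.3104 -1.2139  0.0265] spin 0.5768
```

{"fn": "servo_tool", "kwargs": {"linear": [[-0.05,-0.2,0],[-0.065,-0.26,0],[-0.07,-0.27,0],[-0.065,-0.26,0],[-0.06,-0.224,0],[0,0,0],[0,0,0],[0,0,0]], "spin": [0,0,0,0,0,0.115,0.115,0.115]}}

```text
time: 5.2
tool_pos: [499.9, -99.8, 173.3]
tcp_rot: [-3.141, -0.001, -1.122]
contact_force: [-0.5, 0.5, -0.4]
grip_width: 33.8
finger_force: 29.8
```

{"fn": "servo_tool", "kwargs": {"linear": [[0,0,0],[0,0,0],[0,0,0],[0,0,0],[0,0,0],[0,0,0],[0,0,0],[0,0,0]], "spin": [0.115,0.115,0,0,0,0,0,0]}}

```text
time: 6.2
tool_pos: [499.6, -99.9, 172.3]
tcp_rot: [3.142, -0.0, -1.48]
contact_force: [-0.4, 0.7, -0.9]
grip_width: 33.7
finger_force: 29.8
```

Run:
```python
from h import *
p=D(-60,-185-26);go(*p,156,-85.75)
c=cap('scene','s3.png');print(proj(c,np.r_[D(-60,-185),154]), mouth(c,0),monitor.get_obs()['contact_force'])
cv2.imwrite('pics/s3c.png',cv2.resize(c['frame'][180:300,180:340],None,fx=4,fy=4))
```

```text
at [499.6 -99.9 172.3] yaw -84.81 t 6.2 w 33.7
shift [ 0.0088 -0.0153  0.0815] spin 0.0104
[[263.25053949 226.11481657]] [245.4 238.2] [-0.80530677  0.5949146  -0.32327017]
```

View pics/s3c.png

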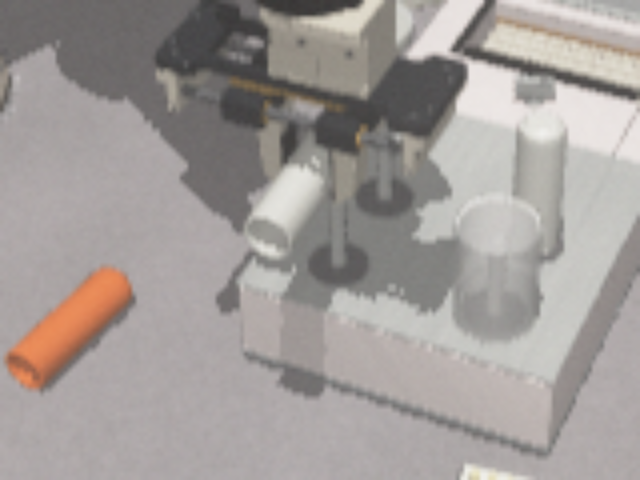

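Scene view: the tube is level, its mouth is at crop (270,238), and peg_a's seat is at crop (339,265), just under the closed end. I now press the closed end on the peg tip so the tube pivots in the pads.

{"fn": "servo_tool", "kwargs": {"linear": [[0.009,-0.015,0.05],[0,0,0.05],[0.012,0,0.025],[0.012,0,0.025],[0.012,0,0.025],[0.004,0,0.022],[0.003,0,0.022],[0,0,0.015]], "spin": [0.01,0,0,0,0,0,0,0]}}

```text
time: 7.25
tool_pos: [504.5, -111.3, 126.2]
tcp_rot: [-3.139, -0.003, -1.496]
contact_force: [0.5, -4.4, 8.9]
grip_width: 33.5
finger_force: 30.0
```

Run:
```python
from h import *
p=D(-60,-185-33);go(*p,122,-85.75)
c=cap('scene','s4.png');print(monitor.get_obs()['contact_force'])
for t in (0,15,30,45,60): print(t,(mouth(c,t)-[180,180])*4)
cv2.imwrite('pics/s4c.png',cv2.resize(c['frame'][180:300,180:340],None,fx=4,fy=4))
```

```text
at [ 504.5 -111.3  126.2] yaw -85.74 t 7.25 w 33.5
shift [-0.0152  0.005   0.0211] spin 0.0001
[ 1.09063052 -5.08423933  7.01497215]
0 [260.4 298. ]
15 [263.6 317.2]
30 [270.  329.2]
45 [279.2 334. ]
60 [290.4 331.6]
```

View pics/s4c.png

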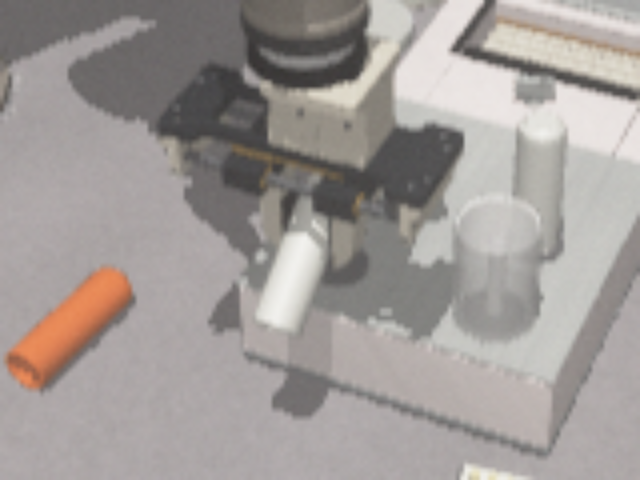

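The tube pivoted to about 45° mouth-down, with the mouth at crop (281,322). Next I press a bit further, then lift over to the +y side of peg_b.

{"fn": "servo_tool", "kwargs": {"linear": [[-0.01,0.005,0.012],[-0.005,0,0.012],[0,0,0],[0.02,0,-0.06],[0,0,-0.16],[0,0,-0.2],[0,0,-0.1],[0,0,0]], "spin": [0,0,0,0,0,0,0,0]}}

```text
time: 8.3
tool_pos: [503.0, -111.1, 225.8]
tcp_rot: [-3.139, -0.001, -1.496]
contact_force: [0.3, 0.4, -0.6]
grip_width: 33.4
finger_force: 30.0
```

Run:
```python
from h import *
p=D(-60,-105+72);go(*p,166-19,-85.75)
```

```text
at [ 503.  -111.1  225.8] yaw -85.72 t 8.3 w 33.4
shift [-0.9391 -0.0025  0.3929] spin 0.0004
```

{"fn": "servo_tool", "kwargs": {"linear": [[-0.16,0,0],[-0.26,0,0],[-0.26,0,0],[-0.18,0,0],[-0.08,-0.002,0.03],[0,0,0.15],[0,0,0.17],[0,0,0.04]], "spin": [0,0,0,0,0,0,0,0]}}

```text
time: 9.3
tool_pos: [488.2, 78.1, 144.4]
tcp_rot: [3.14, 0.004, -1.497]
contact_force: [-0.4, 12.9, 6.4]
grip_width: 33.1
finger_force: 30.0
```

Run:
```python
from h import *
p=D(-60,-105+22);go(*p,150,-85.75)
c=cap('scene','s5.png');print(monitor.get_obs()['contact_force'])
for t in (40,50,60,70): print(t,(mouth(c,t)-[200,160])*4)
cv2.imwrite('pics/s5c.png',cv2.resize(c['frame'][160:280,200:360],None,fx=4,fy=4))
```

```text
at [488.2  78.1 144.4] yaw -85.76 t 9.3 w 33.1
shift [ 0.2603 -0.0062 -0.0288] spin -0.0001
[ 0.88843077 10.91024858  3.04632645]
40 [308. 228.]
50 [312.8 230.4]
60 [318.8 229.6]
70 [324.8 226. ]
```

View pics/s5c.png

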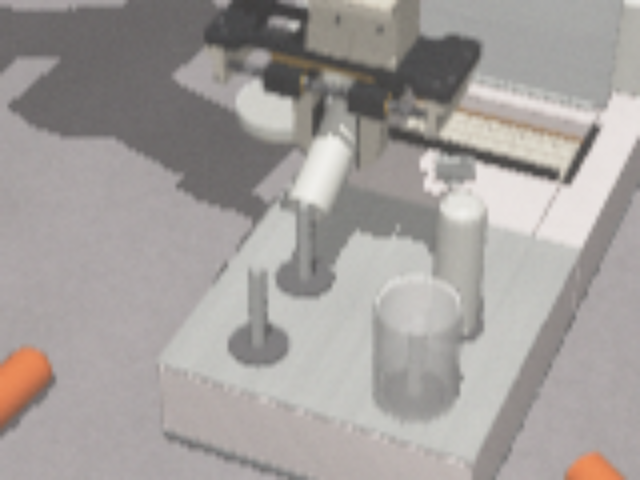

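Run:
```python
from h import *
c=load('scene')
for t in (-10,0,10,20,30,40): print(t,(mouth(c,t)-[200,160])*4)
print((proj(c,[np.r_[D(-60,-105),154],np.r_[D(-60,-105),84],np.r_[D(-60,-185),154]])-[200,160])*4)
c=load('scene');im=cv2.imread('pics/s5.png')
t=cap('top');cv2.imwrite('pics/t5.png',t['frame'])
w=cap('wrist')
a=cv2.resize(im[175:225,255:315],(480,400),interpolation=cv2.INTER_CUBIC)
q=proj(t,np.r_[D(-60,-90),160])[0].astype(int)
b=cv2.resize(w['frame'],(400,300))
out=np.zeros((400,780,3),np.uint8);out[:,:480]=a;out[:225,480:]=cv2.resize(w['frame'],(300,225))
b=t['frame'][q[1]-25:q[1]+20,q[0]-40:q[0]+37];out[225:,480:]=cv2.resize(b,(300,175))
cv2.imwrite('pics/x5.png',out);print(q)
```

```text
-10 [298.4 174.4]
0 [297.6 190. ]
10 [298.4 203.2]
20 [300.4 214. ]
30 [303.6 222.4]
40 [308. 228.]
[[300.44677469 198.78523462]
 [300.78541832 271.82379229]
 [253.00215798 264.45926628]]
[284 212]
```

View pics/x5.png

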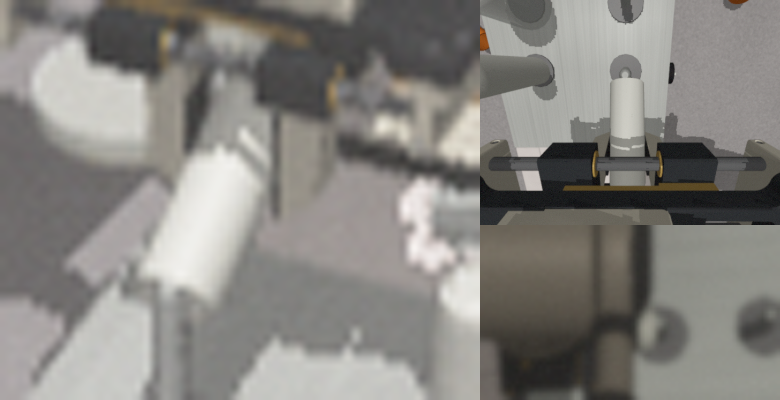

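The inset shows the tube's front rim touching peg_b's tip: wrist about (271,149), scene about (277,212). I triangulate it.

Run:
```python
from h import *
s=load('scene');w=load('wrist')
m=tri([s,w],[(276.9,212),(271,149)]);d=(m[:2]-O);print('upper rim',m,'dryer',d@X,d@Y, 'reproj',proj(s,m),proj(w,m))
# wrist outline of tube: mask
im=w['frame'];g=im.min(2)
print('peg tip wrist',proj(w,np.r_[D(-60,-105),154]))
o=monitor.get_obs();p=np.array(o['tool_pos'])+[0,0,19];dp=p[:2]-O;print('pivot',dp@X,dp@Y,p[2])
for sd in (60,68,76):
  for t in (10,20,30,40,50):
    T=np.radians(t);y=o['tcp_rot'][2];u=np.array([np.cos(y)*np.cos(T),np.sin(y)*np.cos(T),-np.sin(T)]);n=np.array([np.cos(y)*np.sin(T),np.sin(y)*np.sin(T),np.cos(T)])
    r=p+sd*u+17.5*n;print(sd,t,r.round(0),proj(s,r).round(1),proj(w,r).round(1))
```

```text
upper rim [497.11642844  10.25293544 142.02269237] dryer -57.3978850427866 -99.26635806953402 reproj [[276.74231679 212.01197488]] [[270.24387893 149.39425953]]
peg tip wrist [[275.08411542 140.35588231]]
pivot -61.30679868658854 -31.530071481498744 164.2102477530334
60 10 [493.  16. 171.] [[276.3 202.8]] [[278.1 168.9]]
60 20 [493.  15. 160.] [[276.3 205.8]] [[277.8 164.6]]
60 30 [493.  17. 149.] [[276.5 208.3]] [[277.5 164.4]]
60 40 [492.  20. 139.] [[277.  210.4]] [[277.3 167.7]]
60 50 [492.  26. 129.] [[277.7 211.9]] [[277.1 173.7]]
68 10 [493.   8. 170.] [[275.2 204.7]] [[278.1 151. ]]
68 20 [493.   8. 157.] [[275.2 208. ]] [[277.8 148.4]]
68 30 [493.  10. 145.] [[275.5 210.8]] [[277.5 150.3]]
68 40 [493.  14. 134.] [[276.1 213. ]] [[277.3 155.6]]
68 50 [492.  21. 123.] [[277.  214.5]] [[277.1 163.6]]
76 10 [494.  -0. 168.] [[274.  206.6]] [[278.1 132.8]]
76 20 [494.   0. 155.] [[274.1 210.2]] [[277.7 132.3]]
76 30 [494.   3. 141.] [[274.6 213.2]] [[277.4 136.4]]
76 40 [493.   8. 129.] [[275.3 215.5]] [[277.2 143.9]]
76 50 [493.  15. 117.] [[276.3 217.1]] [[277.  153.9]]
```

{"fn": "servo_tool", "kwargs": {"linear": [[-0.05,0,-0.02],[-0.03,0,-0.15],[0,0,-0.2],[0,0,-0.04],[0.16,0,0],[0.28,0,0],[0.28,0,0],[0.2,0,0]], "spin": [0,0,0,0,0,0,0,0]}}

```text
time: 10.45
tool_pos: [500.7, -93.3, 227.3]
tcp_rot: [3.139, 0.0, -1.498]
contact_force: [-0.7, 0.4, -1.2]
grip_width: 33.6
finger_force: 30.0
```

Run:
```python
from h import *
p=D(-60,-185-38);go(*p,151-19,-85.75)
```

```text
at [500.7 -93.3 227.3] yaw -85.82 t 10.45 w 33.6
shift [ 0.1014 -0.0088  0.4764] spin -0.0008
```

{"fn": "servo_tool", "kwargs": {"linear": [[0.1,-0.009,0],[0,0,0.15],[0,0,0.2],[0,0,0.12],[0,0,0.04],[-0.005,0,0.033],[-0.007,0,0.02],[0,0,0]], "spin": [0,0,0,0,0,0,0,0]}}

```text
time: 11.45
tool_pos: [505.2, -109.4, 117.0]
tcp_rot: [-3.14, -0.003, -1.496]
contact_force: [-0.3, -6.3, 4.7]
grip_width: 33.3
finger_force: 30.0
```

```bash
cat >> h.py <<'E'
def blob(c,lo,roi):
    x0,y0,x1,y1=roi;s=c['frame'][y0:y1,x0:x1].astype(int)
    m=((s.min(2)>lo)&(s.max(2)-s.min(2)<22)).astype(np.uint8)
    k,l,st,ce=cv2.connectedComponentsWithStats(m);i=1+st[1:,4].argmax()
    p=np.argwhere(l==i)[:,::-1]+[x0,y0];r=cv2.minAreaRect(p.astype(np.float32))
    return st[i,4],cv2.boxPoints(r).round(1).tolist()
E
python3 - <<'E'
from h import *
p=D(-60,-185-35);go(*p,133-19,-85.75);print(monitor.get_obs()['contact_force'])
c=cap('scene');w=cap('wrist')
for s in (66,70,74):
  for t in (40,50,60,70): print(s,t,mouth(c,t,s),mouth(w,t,s))
m=mouth(c,55,35).astype(int)
print(blob(c,190,(m[0]-30,m[1]-30,m[0]+30,m[1]+30)))
E
```

```text
at [ 505.2 -109.4  117. ] yaw -85.69 t 11.45 w 33.3
shift [0.0039 0.0092 0.015 ] spin 0.0007
[-0.3463634  -6.29903787  4.68632723]
66 40 [250.9 261.8] [277.  174.4]
66 50 [252.4 261.9] [276.9 184.2]
66 60 [254.  261.4] [276.8 195.4]
66 70 [255.7 260.2] [276.7 207.6]
70 40 [250.4 263.2] [276.9 168.9]
70 50 [252.  263.3] [276.9 179.5]
70 60 [253.7 262.8] [276.8 191.4]
70 70 [255.5 261.5] [276.7 204.3]
74 40 [250.  264.6] [276.9 163.5]
74 50 [251.6 264.8] [276.8 174.9]
74 60 [253.4 264.1] [276.8 187.5]
74 70 [255.3 262.7] [276.7 201.1]
(np.int32(215), [[245.3000030517578, 261.1000061035156], [252.60000610351562, 239.1999969482422], [261.6000061035156, 242.1999969482422], [254.3000030517578, 264.1000061035156]])
```

```bash
cat >> h.py <<'E'
def rim(c,t,sd=70,k=17.5):
    o=monitor.get_obs();p=np.array(o['tool_pos'])+[0,0,19];T=np.radians(t);y=o['tcp_rot'][2]
    u=np.array([np.cos(y)*np.cos(T),np.sin(y)*np.cos(T),-np.sin(T)]);n=np.array([np.cos(y)*np.sin(T),np.sin(y)*np.sin(T),np.cos(T)])
    return proj(c,p+sd*u+k*n)[0].round(1)
E
python3 - <<'E'
from h import *
w=load('wrist');c=load('scene')
for t in (30,40,50,60,70): print(t,rim(w,t),rim(w,t,74),rim(c,t),rim(c,t,70,-17.5))
g=w['frame'][100:290,277];print([(100+i,g[i].tolist()) for i in range(0,190,6)])
E
```

```text
30 [277.3 147.6] [277.3 140.7] [247.4 260.4] [250.8 264.1]
40 [277.1 153.5] [277.1 147.7] [248.4 262.4] [252.5 263.9]
50 [277. 162.] [277.  157.2] [249.6 263.7] [254.3 263. ]
60 [276.9 172.4] [276.9 168.5] [251.1 264.1] [256.2 261.4]
70 [276.8 184.2] [276.8 181.2] [252.8 263.8] [258.2 259.2]
[(100, [153, 154, 158]), (106, [155, 157, 162]), (112, [157, 159, 163]), (118, [158, 159, 164]), (124, [153, 156, 159]), (130, [157, 157, 161]), (136, [154, 156, 161]), (142, [155, 156, 162]), (148, [156, 158, 164]), (154, [155, 157, 162]), (160, [195, 202, 203]), (166, [194, 203, 203]), (172, [194, 203, 203]), (178, [195, 203, 203]), (184, [195, 203, 204]), (190, [194, 202, 203]), (196, [196, 203, 204]), (202, [194, 204, 204]), (208, [195, 205, 204]), (214, [195, 203, 204]), (220, [196, 204, 205]), (226, [195, 202, 204]), (232, [196, 204, 205]), (238, [195, 203, 203]), (244, [196, 204, 204]), (250, [196, 203, 203]), (256, [173, 180, 180]), (262, [141, 148, 148]), (268, [143, 150, 150]), (274, [146, 155, 154]), (280, [173, 180, 180]), (286, [143, 149, 150])]
```

Run:
```python
from h import *
w=load('wrist');c=load('scene')
o=monitor.get_obs();P=np.array(o['tool_pos'])
for q in [(249.8,262.8),(249.4,263.6)]:
    m=tri([c,w],[q,(277,157)]);d=m[:2]-O;print('upper rim rel TCP: along',-(d-(P[:2]-O))@Y,'z',m[2]-P[2],m.round(1),d@X,d@Y)
# upper silhouette of tube in scene: blob pts
print(blob(c,185,(225,215,290,275)),blob(c,170,(225,215,290,275)))
```

```text
upper rim rel TCP: along 61.59985932371531 z -16.930063313127903 [ 511.  -170.8  100.1] -57.00849701436416 -280.8018416831083
upper rim rel TCP: along 61.57387383286933 z -20.09368399618198 [ 510.4 -170.8   96.9] -57.60374273004783 -280.7758561922624
(np.int32(224), [[245.0, 261.0], [252.3000030517578, 239.10000610351562], [261.6000061035156, 242.1999969482422], [254.3000030517578, 264.1000061035156]]) (np.int32(244), [[244.60000610351562, 261.20001220703125], [252.0, 239.0], [262.20001220703125, 242.39999389648438], [254.8000030517578, 264.6000061035156]])
```

The tube is now about 50° mouth-down, by two-view triangulation. I lift it over to the +y side of peg_b, letting it settle before descending.

{"fn": "servo_tool", "kwargs": {"linear": [[0.02,0,-0.06],[0,0,-0.16],[0,0,-0.2],[0,0,-0.1],[-0.13,0,0],[-0.26,0,0],[-0.26,0,0],[-0.26,0,0]], "spin": [0,0,0,0,0,0,0,0]}}

```text
time: 12.55
tool_pos: [490.8, 70.9, 220.7]
tcp_rot: [-3.141, 0.0, -1.496]
contact_force: [1.1, 0.1, 0.3]
grip_width: 33.5
finger_force: 30.0
```

Run:
```python
from h import *
p=D(-60,-105+88);go(*p,134,-85.75)
```

```text
at [490.8  70.9 220.7] yaw -85.73 t 12.55 w 33.5
shift [-0.1066  0.004   0.4336] spin 0.0002
```

{"fn": "servo_tool", "kwargs": {"linear": [[-0.105,0.004,0],[0,0,0],[0,0,0.1],[0,0,0.2],[0,0,0.13],[0,0,0],[0.06,0,0],[0.03,0,-0.005]], "spin": [0,0,0,0,0,0,0,0]}}

```text
time: 13.55
tool_pos: [491.1, 71.9, 136.5]
tcp_rot: [-3.139, 0.002, -1.498]
contact_force: [0.2, 14.4, 3.6]
grip_width: 33.2
finger_force: 30.0
```

Run:
```python
from h import *
p=D(-60,-105+22);go(*p,146,-85.75);print(monitor.get_obs()['contact_force'])
w=cap('wrist')
for t in (40,50,60): print(t,rim(w,t))
g=w['frame'][130:200,275:280].mean((1,2));print(g.round(0).tolist())
```

```text
at [491.1  71.9 136.5] yaw -85.81 t 13.55 w 33.2
shift [ 0.2281  0.0056 -0.0479] spin -0.0007
[ 0.19155895 14.42910912  3.62710581]
40 [277.1 153.6]
50 [277. 162.]
60 [276.9 172.4]
[127.0, 126.0, 125.0, 124.0, 118.0, 111.0, 107.0, 106.0, 106.0, 106.0, 107.0, 105.0, 108.0, 115.0, 123.0, 130.0, 138.0, 145.0, 154.0, 164.0, 173.0, 175.0, 176.0, 176.0, 174.0, 174.0, 174.0, 174.0, 174.0, 171.0, 159.0, 132.0, 108.0, 98.0, 92.0, 105.0, 125.0, 139.0, 168.0, 185.0, 187.0, 187.0, 188.0, 187.0, 187.0, 187.0, 188.0, 187.0, 187.0, 188.0, 188.0, 187.0, 188.0, 188.0, 188.0, 188.0, 188.0, 188.0, 188.0, 188.0, 188.0, 188.0, 188.0, 188.0, 187.0, 188.0, 187.0, 188.0, 188.0, 188.0]
```

{"fn": "servo_tool", "kwargs": {"linear": [[0.03,0.003,-0.012],[0.04,0.003,-0.012],[0.04,0,-0.012],[0.04,0,-0.01],[0.03,0,-0.008],[0.03,0,-0.005],[0,0,0],[0,0,0]], "spin": [0,0,0,0,0,0,0,0]}}

```text
time: 14.6
tool_pos: [493.2, 31.6, 149.0]
tcp_rot: [-3.137, 0.003, -1.497]
contact_force: [0.2, 11.0, 5.8]
grip_width: 33.2
finger_force: 30.0
```

Run:
```python
from h import *
p=D(-60,-105+22);go(*p,146,-85.75);print(monitor.get_obs()['contact_force'])
w=cap('wrist');c=cap('scene')
for t in (60,70,80,90): print(t,rim(w,t),rim(c,t))
g=w['frame'][130:290,272:280].mean((1,2));print(g.round(0).tolist()[::2])
```

```text
at [493.2  31.6 149. ] yaw -85.78 t 14.6 w 33.2
shift [0.0265 0.0015 0.0149] spin -0.0003
[ 0.18599297 10.96429433  5.83370244]
60 [277.  172.2] [272.  224.3]
70 [277. 184.] [273.4 224.4]
80 [276.9 196.9] [275.  223.8]
90 [276.9 210.6] [276.6 222.5]
[193.0, 192.0, 192.0, 191.0, 192.0, 191.0, 191.0, 190.0, 190.0, 189.0, 189.0, 189.0, 189.0, 188.0, 188.0, 187.0, 187.0, 182.0, 127.0, 126.0, 127.0, 126.0, 125.0, 126.0, 125.0, 124.0, 124.0, 124.0, 120.0, 113.0, 112.0, 112.0, 113.0, 113.0, 112.0, 112.0, 113.0, 113.0, 113.0, 111.0, 112.0, 111.0, 120.0, 134.0, 146.0, 162.0, 171.0, 173.0, 169.0, 157.0, 121.0, 147.0, 158.0, 158.0, 158.0, 158.0, 158.0, 147.0, 125.0, 125.0, 124.0, 124.0, 125.0, 124.0, 125.0, 125.0, 125.0, 133.0, 157.0, 158.0, 149.0, 126.0, 125.0, 125.0, 125.0, 125.0, 125.0, 125.0, 124.0, 125.0]
```

{"fn": "servo_tool", "kwargs": {"linear": [[0.015,0.002,0],[0.015,0,0],[0,0,0],[0,0,0],[-0.02,0,0],[-0.03,0,0],[-0.02,0,-0.05],[0,0,-0.1]], "spin": [0,0,0,0,0,0,0,0]}}

```text
time: 15.7
tool_pos: [490.7, 38.1, 177.3]
tcp_rot: [3.14, 0.0, -1.496]
contact_force: [0.7, 0.6, -0.1]
grip_width: 33.0
finger_force: 30.0
```

{"fn": "servo_tool", "kwargs": {"linear": [[0,0,-0.2],[0,0,-0.12],[0,0,0],[0,0,0],[0,0,0],[0,0,0],[0,0,0],[0,0,0]], "spin": [0,0,0,0,0,0,0,0]}}

```text
time: 16.7
tool_pos: [491.1, 37.9, 240.7]
tcp_rot: [3.141, -0.0, -1.496]
contact_force: [-0.5, 0.5, -0.4]
grip_width: 33.2
finger_force: 30.0
```

Run:
```python
from h import *
p=D(-60,-105);go(*p,220,-85.75);print(monitor.get_obs()['contact_force'])
c=cap('scene','s9.png');w=cap('wrist','w9.png')
for t in (70,80,90,100): print(t,rim(w,t),rim(c,t),mouth(c,t))
m=mouth(c,80,40).astype(int);r=(m[0]-30,m[1]-30,m[0]+30,m[1]+30)
print(blob(c,190,r),blob(c,175,r))
cv2.imwrite('pics/x9.png',np.hstack([cv2.resize(c['frame'][m[1]-45:m[1]+45,m[0]-30:m[0]+30],(400,600),interpolation=cv2.INTER_CUBIC),cv2.resize(w['frame'][100:400,180:380],(400,600))]))
print(m)
```

```text
at [491.1  37.9 240.7] yaw -85.73 t 16.7 w 33.2
shift [ 0.169  -0.0069  0.1036] spin 0.0003
[-0.48856386  0.50885202 -0.41745111]
70 [276.7 184.1] [273.7 198.1] [275.8 198.6]
80 [276.6 197. ] [275.3 197.7] [277.6 197.1]
90 [276.5 210.8] [277.  196.6] [279.4 195. ]
100 [276.5 225.2] [278.7 194.8] [281.2 192.2]
(np.int32(162), [[283.3999938964844, 179.10000610351562], [301.3999938964844, 168.60000610351562], [307.79998779296875, 179.5], [289.79998779296875, 190.0]]) (np.int32(181), [[259.0, 178.0], [274.0, 178.0], [274.0, 192.0], [259.0, 192.0]])
[278 186]
```

View pics/x9.png

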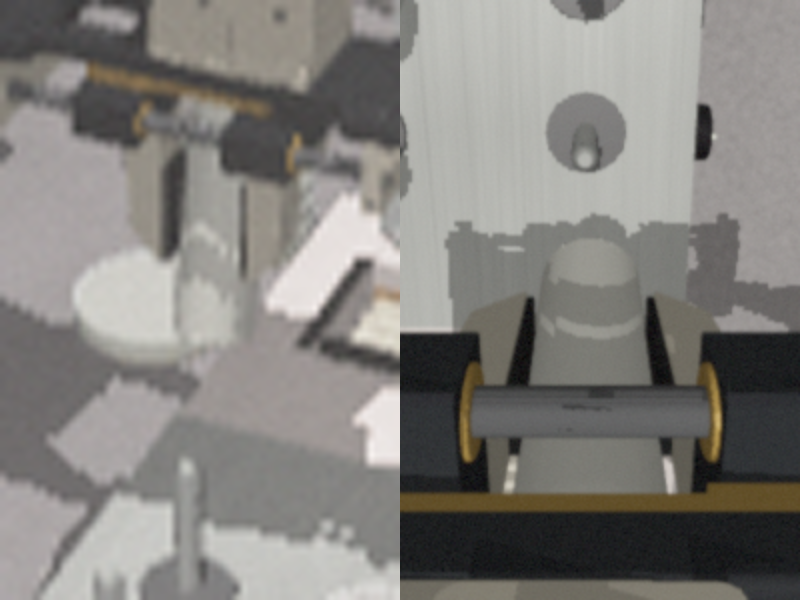

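The tube looks nearly vertical: its rim front is at wrist (275,219) and scene (279.8,197). Peg_b is ahead, at wrist (273,178). I check the tilt.

Run:
```python
from h import *
w=load('wrist');c=load('scene');o=monitor.get_obs();P=np.array(o['tool_pos'])
for q in [(279.3,197.3),(280.2,197.3)]:
    m=tri([c,w],[q,(275,219)]);d=m[:2]-P[:2];print('rim front rel: along',-d@Y,'side',d@X,'z-grasp',m[2]-P[2]-19,m, proj(w,m),proj(c,m))
for t in (80,85,90,95,100):
    a,b=mouth(c,t,5),mouth(c,t,65);print(t,'slope px/px',(b-a)[0]/(b-a)[1])
print('measured',(-3/180,-6/180),'(crop scale: x 6.667,y 6.667)')
```

```text
rim front rel: along 7.10741746229396 side 1.859077630246106 z-grasp -79.26970480971272 [493.49827551  30.97310578 180.58741789] [[274.09946648 219.58999551]] [[279.01198636 197.36656037]]
rim front rel: along 6.124701474457235 side 2.9288250723348668 z-grasp -79.96763453799744 [494.49225375  32.03239685 179.88948816] [[272.76723938 220.4519179 ]] [[279.48452542 197.46325571]]
80 slope px/px -0.08421052631578768
85 slope px/px -0.04419889502762181
90 slope px/px -0.00581395348837341
95 slope px/px 0.04320987654320913
100 slope px/px 0.092715231788078
measured (-0.016666666666666666, -0.03333333333333333) (crop scale: x 6.667,y 6.667)
```

{"fn": "servo_tool", "kwargs": {"linear": [[0.1,-0.007,0],[0.1,0,0],[0.032,0,0],[0,0,0.05],[0,0,0.06],[0,0,0.05],[0,0,0.03],[0,0,0]], "spin": [0,0,0,0,0,0,0,0]}}

```text
time: 17.8
tool_pos: [495.7, -8.0, 202.4]
tcp_rot: [3.141, 0.0, -1.496]
contact_force: [0.3, 0.1, 0.4]
grip_width: 33.3
finger_force: 30.0
```

Run:
```python
from h import *
p=D(-60,-105);go(*p,143,-85.75);print(monitor.get_obs()['contact_force'])
w=cap('wrist','w10.png');c=cap('scene','s10.png')
im=c['frame'];q=proj(c,np.r_[D(-60,-105),84])[0];q2=proj(c,np.r_[D(-60,-105),154])[0];print(q,q2,rim(c,88,74),mouth(c,88,74))
u=int(round(q[0]));np.set_printoptions(linewidth=250)
for v in range(int(q2[1])-18,int(q[1])+6,3): print(v,im[v,u-13:u+14].mean(1).astype(int))
s=proj(w,np.r_[D(-60,-105)-22*Y,84])[0];print('seat front',s,'rim',rim(w,88,74));print(w['frame'][150:260:3,int(s[0])].mean(1).astype(int))
```

```text
at [495.7  -8.  202.4] yaw -85.71 t 17.8 w 33.3
shift [-0.0619 -0.0009  0.2968] spin 0.0004
[0.29807322 0.07908262 0.37258798]
[275.19635458 227.95594807] [275.11169367 209.69630865] [270.5 217.7] [273.  214.3]
191 [140 140 142 136  63  61  63 130 142 151 155 157 156 159 160 130  99 141 143 144 142 143 121 121 149 225 226]
194 [142 143 140 143  78  60  70 134 144 174 172 176 156 156 158 129 100 142 145 145 141 147 121 122 192 225 225]
197 [134 130 141 144  78  64  86 164 162 155 156 159 176 191 157 128  99 144 143 144 142 135 122 134 180 197 197]
200 [111 109 110 117 103 105 136 140 148 155 159 161 160 159 155 136 102 144 144 142 142 140 150 152 150 150 150]
203 [106 109 113 107 109 109 121 151 181 187 191 177 160 159 155 150 136 140 131 150 149 150 151 151 153 149 152]
206 [110 142 167 143 146 143 147 174 184 188 191 191 190 186 157 151 144 136 122 129 125 126 125 132 135 139 141]
209 [167 166 166 168 168 166 161 176 187 190 191 192 189 185 176 148 139 132 125 128 128 125 130 128 130 126 128]
212 [166 166 168 167 159 134 125 125 134 153 179 162 157 161 153 146 123 126 127 129 129 13
[... 213 characters left out ...]
 132 131 128 124 129 129 128 129 129]
221 [126 126 126 128 131 128 131 130 128 129 129 128 115 133 135 124 121 130 129 127 130 130 132 128 129 129 129]
224 [127 129 131 132 130 130 130 130 130 131 119 115 118 135 134 129 106 117 123 129 130 128 126 131 125 128 129]
227 [160 188 190 155 136 132 200 136  94  92  90  95 114 135 134 126  90  93  91  92  99 121 127 128 129 128 132]
230 [146 150 151 141 153 197 196 122 128 127 126 111 115 121 120 118 112 112  94  94  95 121 129 126 129 128 126]
seat front [275.89580136 197.34489811] rim [275.9 206.2]
[ 93  77  78 111 181 185 187 186 185 184 185 185 182 183 184 182 115 122 121 123 104  86  96 129 150 151 152 152 149 149 152 150 121 121 121 124 121]
```

Run:
```python
from h import *
w=load('wrist');c=load('scene');P=np.array(monitor.get_obs()['tool_pos'])
for q in [(271.5,212.5),(272.5,212.5),(272,213.5)]:
    m=tri([c,w],[q,(275.5,219)]);d=m[:2]-P[:2];e=m[:2]-O;print('rel along',-d@Y,'side',d@X,'z-grasp',m[2]-P[2]-19,m.round(1),'dryer',e@X,e@Y,proj(w,m),proj(c,m))
# intersect wrist ray with plane side=0
o,d=ray(w,275.5,219)
for z in (-60,-66,-70,-75,-80):
    p=o+d*((P[2]+19+z)-o[2])/d[2];print(z,-(p[:2]-P[:2])@Y,(p[:2]-P[:2])@X,proj(c,p))
```

```text
rel along 14.981400977123313 side 0.6222384349883892 z-grasp -58.04327763505853 [497.9 -23.1 164. ] dryer -59.104957738111956 -132.57888110078554 [[275.16563079 219.23971252]] [[271.39954123 212.52679888]]
rel along 13.799957236883632 side 1.7376061677372514 z-grasp -58.99535961425454 [498.9 -21.8 163.1] dryer -57.98959000536309 -131.39743736054584 [[273.61672352 220.33892237]] [[271.93237996 212.6494452 ]]
rel along 12.941541890478094 side 0.8640870254426715 z-grasp -63.23192848546901 [498.  -21.  158.9] dryer -58.863109147657674 -130.53902201414033 [[274.81976058 219.48672092]] [[271.79104831 213.55558391]]
-60 14.469414700633735 0.37524063709058675 [[271.40173976 212.937219  ]]
-66 12.339602344227863 0.35304956617986716 [[271.72412791 214.14193988]]
-70 10.919727439957295 0.3382555189060723 [[271.93754276 214.93944231]]
-75 9.144883809619092 0.3197629598138424 [[272.20262978 215.93003663]]
-80 7.370040179280871 0.30127040072155686 [[272.46586668 216.91371726]]
```

{"fn": "servo_tool", "kwargs": {"linear": [[-0.04,0,0],[0,0,0],[0,0,0.03],[0,0,0.05],[0,0,0.05],[0,0,0.05],[0,0,0.04],[0,0,0]], "spin": [0,0,0,0,0,0,0,0]}}

```text
time: 18.9
tool_pos: [495.0, -0.3, 158.2]
tcp_rot: [3.14, 0.0, -1.496]
contact_force: [1.0, 0.0, 0.8]
grip_width: 33.3
finger_force: 30.0
```

Run:
```python
from h import *
p=D(-60,-105);go(*p,128,-85.75);print(monitor.get_obs()['contact_force'])
w=cap('wrist','w11.png');c=cap('scene','s11.png')
im=c['frame'];q=proj(c,np.r_[D(-60,-105),84])[0];print(q)
u=int(round(q[0]));np.set_printoptions(linewidth=250)
for v in range(200,240,2): print(v,im[v,u-13:u+14].mean(1).astype(int))
s=proj(w,np.r_[D(-60,-105)-22*Y,84])[0];print('seat front',s);print(w['frame'][90:260:3,int(s[0])].mean(1).astype(int))
```

```text
at [ 4.950e+02 -3.000e-01  1.582e+02] yaw -85.73 t 18.9 w 33.3
shift [-0.0229 -0.0016  0.1508] spin 0.0002
[0.99850884 0.02855502 0.75038815]
[275.19635458 227.95594807]
200 [132 142 141 145 141  97  62  65  90 141 147 155 153 160 158 150 129  84  99 102  80  67  70  71  98 130 151]
202 [122 142 142 144 139  98  64  67  99 141 150 153 157 159 158 161 157  99 143 143 145 144 131 114 122 133 152]
204 [108 144 142 145 140  92  65  67 108 144 149 156 157 159 157 157 154  98 143 145 143 143 151 121 123 143 155]
206 [111 131 141 140 142  94  66  65 125 158 170 174 159 181 161 160 154 102 145 144 144 144 144 120 122 133 140]
208 [108 110 149 149 139  99  67  72 154 161 152 173 158 161 176 174 157  99 145 146 143 146 133 121 127 128 131]
210 [142 166 166 167 162 138 120 130 139 146 155 158 159 158 159 167 168  98 145 144 144 144 128 128 130 127 129]
212 [167 165 168 165 163 135 128 124 142 150 152 158 160 159 158 157 153 102 143 142 137 132 126 129 129 129 129]
214 [164 165 167 156 132 126 125 125 157 166 189 176 193 177 157 157 152 145 137 126 130 130 130 129 126 131 130]
216 [165 161 136 1
[... 918 characters left out ...]
 194 196 183 146 116 125 128 126 126 128 126 127 124 115 123 114 128 126 128 124 127 127]
234 [143 150 152 143 143 197 197 198 197 195 183 166 164 166 158 158 159 159 193 193 195 191 193 164 163 164 164]
236 [141 150 153 143 133 196 197 197 195 197 195 198 198 195 193 193 192 194 195 192 192 193 191 191 194 191 191]
238 [144 152 154 143 119 197 199 196 195 193 196 192 196 194 192 194 196 193 191 192 194 193 190 192 190 193 194]
seat front [275.90326723 202.26521471]
[199 198 199 184 140 139 137 133 136 136 136 115 128 155 188 186 186 140  93  77  76  77  80 172 187 187 186 186 187 187 185 184 183 184 183 182 182 167 123 120 120 120  78 126 149 150 150 150 149 151 148 122 121 122 123 123 119]
```

{"fn": "servo_tool", "kwargs": {"linear": [[-0.02,0,0],[0,0,0],[0,0,0.03],[0,0,0.03],[0,0,0.02],[0,0,0.01],[0,0,0],[0,0,0]], "spin": [0,0,0,0,0,0,0,0]}}

```text
time: 20.0
tool_pos: [495.2, 3.7, 141.0]
tcp_rot: [-3.141, -0.0, -1.496]
contact_force: [0.0, -0.7, -0.6]
grip_width: 33.3
finger_force: 30.0
```

Run:
```python
from h import *
p=D(-60,-105);go(*p,128,-85.75);print(monitor.get_obs()['contact_force'])
c=cap('scene','s12.png')
im=c['frame'];q=proj(c,np.r_[D(-60,-105),84])[0]
u=int(round(q[0]));np.set_printoptions(linewidth=250)
for v in range(214,238,2): print(v,im[v,u-13:u+14].mean(1).astype(int))
```

```text
at [495.2   3.7 141. ] yaw -85.73 t 20.0 w 33.3
shift [-0.0034  0.001   0.0651] spin 0.0002
[ 0.01718935 -0.70897323 -0.58307851]
214 [164 168 164 158 130 132 104 111 127 142 150 154 158 160 160 158 170 108 146 144 143 143 145 123 126 129 128]
216 [164 161 136 125 126 127 129 127 128 144 151 154 160 162 160 157 157 109 145 143 141 136 130 129 128 128 130]
218 [171 131 128 125 124 126 127 128 130 164 182 190 177 196 176 160 156 141 145 135 125 125 128 127 130 127 128]
220 [194 125 128 126 127 130 129 127 154 174 185 189 190 192 191 186 154 150 143 131 129 129 127 126 128 128 129]
222 [126 126 127 129 131 130 129 131 161 176 186 190 193 195 187 185 176 149 140 127 127 131 127 130 125 128 128]
224 [129 129 130 130 131 128 131 130 150 191 188 192 194 192 189 183 175 148 139 123 129 128 129 128 130 128 131]
226 [124 168 173 138 128 128 129 130 100  92 135 132 163 169 168 159 138 105  94 101 120 129 128 130 128 132 126]
228 [142 170 180 152 132 170 182 135 109  92  92  92 112 136 135 124  92  93  93  92  93 109 127 126 127 128 129]
230 [147 150 153 142 151 195 195 123 128 128 110  90  96 104 104 100 111  92  91  93  95 121 128 125 127 128 129]
232 [147 151 150 143 146 195 196 185 144 113 125 129 126 126 129 126 125 124 112 125 117 129 126 131 127 126 126]
234 [143 151 151 143 146 198 196 198 197 198 182 165 163 163 158 159 159 159 192 195 192 193 193 163 166 161 161]
236 [142 149 152 144 133 197 197 200 197 195 195 198 198 193 194 193 195 193 195 193 189 190 192 193 190 193 189]
```

{"fn": "servo_tool", "kwargs": {"linear": [[-0.004,0,0.02],[0,0,0.02],[0,0,0.015],[0,0,0.01],[0,0,0.01],[0,0,0],[0,0,0],[0,0,0]], "spin": [0,0,0,0,0,0,0,0]}}

```text
time: 21.05
tool_pos: [495.5, 3.7, 126.0]
tcp_rot: [-3.141, -0.001, -1.496]
contact_force: [1.2, -5.5, 0.7]
grip_width: 33.0
finger_force: 30.0
```

Run:
```python
from h import *
p=D(-60,-105);go(*p,124,-85.75);print(monitor.get_obs()['contact_force'])
c=cap('scene','s12.png')
im=c['frame'];q=proj(c,np.r_[D(-60,-105),84])[0]
u=int(round(q[0]));np.set_printoptions(linewidth=250)
print(proj(c,np.r_[D(-60,-105-17.5),84]))
for v in range(222,236,1): print(v,im[v,u-13:u+14].mean(1).astype(int))
```

```text
at [495.5   3.7 126. ] yaw -85.73 t 21.05 w 33.0
shift [-0.0035  0.0027  0.0101] spin 0.0002
[ 1.20199357 -5.53962404  0.7151558 ]
[[272.77938934 231.4792308 ]]
222 [128 128 126 131 129 131 131 129 131 159 182 189 191 194 178 158 156 152 134 138 122 130 129 129 129 129 131]
223 [126 126 128 130 132 128 131 130 128 173 187 189 191 194 191 173 154 153 142 134 125 128 128 130 130 128 130]
224 [128 129 132 128 130 129 130 130 137 174 183 190 194 195 191 185 153 148 141 133 128 128 128 127 130 130 126]
225 [127 130 138 125 133 129 129 129 144 174 184 189 193 195 189 188 166 150 141 131 130 128 129 127 127 129 128]
226 [123 167 174 141 131 130 129 126 143 175 185 189 194 191 189 186 178 151 139 122 118 128 127 127 126 127 130]
227 [126 187 192 156 124 131 126 123 131 175 185 188 193 194 190 186 176 149 139 116 101 121 128 126 128 129 128]
228 [132 171 177 153 114 127 144 127 108 166 188 192 193 191 189 184 177 149 140 106  92 111 128 125 127 126 127]
229 [141 155 158 145 135 168 181 123 111 131 154 177 194 194 189 184 175 134 118  97  92 111 127 127 128 128 126]
230 [149 153 150 141 152 195 193 124 125 112 102 133 152 152 151 147 139 106  93  92  92 120 129 131 125 127 127]
231 [146 150 150 142 146 195 196 146 121 129 111 112  92  94  96  97 111  91  93  94  98 129 128 126 130 129 125]
232 [147 150 152 141 145 194 198 182 146 114 124 125 111 110 112 110 125 108  96  99 118 127 130 128 126 128 124]
233 [144 149 151 142 149 194 198 198 185 161 147 124 118 123 117 118 116 115 157 159 128 126 127 126 127 128 127]
234 [145 151 151 145 144 195 197 197 199 199 184 165 161 162 160 159 159 157 193 197 165 163 166 127 126 128 163]
235 [144 150 153 142 123 197 196 199 199 196 197 196 197 195 197 193 193 194 197 194 190 193 192 163 164 163 190]
```

{"fn": "servo_tool", "kwargs": {"linear": [[0.012,0,0],[0,0,0.008],[0,0,0.008],[0,0,0.006],[0,0,0],[0,0,0],[0,0,0],[0,0,0]], "spin": [0,0,0,0,0,0,0,0]}}

```text
time: 22.1
tool_pos: [495.1, 2.3, 123.0]
tcp_rot: [-3.141, -0.0, -1.496]
contact_force: [-5.4, -1.6, 15.8]
grip_width: 33.7
finger_force: 30.0
```

Run:
```python
from h import *
p=D(-60,-105);go(*p,124,-85.75);o=monitor.get_obs();print(o['contact_force'],o['moment'])
c=cap('scene','s12.png')
im=c['frame'];np.set_printoptions(linewidth=250)
for v in range(226,236,1): print(v,im[v,262:289].mean(1).astype(int))
```

```text
at [495.1   2.3 123. ] yaw -85.71 t 22.1 w 33.7
shift [-0.0103 -0.0002 -0.0048] spin 0.0004
[-5.38266309 -1.61447043 15.81898628] [0.33808552 1.08564104 0.12097947]
226 [124 168 172 139 129 130 129 128 163 177 187 190 195 192 190 182 153 149 138 115 117 128 128 125 130 129 129]
227 [127 191 193 153 124 128 127 119 162 178 188 189 194 192 188 183 163 149 138 103 103 119 128 126 129 127 130]
228 [133 170 178 151 115 126 148 118 168 177 190 192 193 191 190 183 162 147 138 101  93 109 127 129 129 127 126]
229 [140 154 157 142 136 171 180 127 147 193 190 190 194 190 188 179 152 147 133  95  91 112 125 127 129 127 128]
230 [151 151 152 143 150 197 193 122 117 159 169 178 194 190 188 180 150 132 115  93  93 121 127 125 127 126 125]
231 [148 152 153 143 144 196 193 146 122 110 135 135 153 149 152 144 141 107  93  93 102 127 128 126 128 126 126]
232 [147 151 155 142 145 195 197 184 144 115 124 111 111 111 112 111 126 107  94 103 118 125 127 126 126 128 126]
233 [147 151 151 140 152 195 197 199 185 163 147 128 115 124 116 114 117 116 154 119 127 127 130 126 128 127 128]
234 [141 150 150 143 146 198 196 199 199 196 183 164 159 165 159 158 158 161 192 166 166 163 126 126 125 125 126]
235 [144 149 151 142 121 197 196 199 197 196 195 194 197 195 194 192 194 194 194 195 191 195 165 166 163 162 165]
```

Fz is 16 N and the rim is at seat level, so the tube is seated. I release it and rise.

{"fn": "servo_tool", "kwargs": {"linear": [[0,0,-0.003],[0,0,0],[0,0,0],[0,0,0],[0,0,0],[0,0,0],[0,0,0],[0,0,0]], "spin": [0,0,0,0,0,0,0,0], "hand": 1}}

```text
time: 23.15
tool_pos: [495.2, 2.1, 122.1]
tcp_rot: [-3.142, -0.0, -1.496]
contact_force: [0.4, 0.1, 0.3]
grip_width: 91.7
finger_force: 0.0
```

{"fn": "servo_tool", "kwargs": {"linear": [[0,0,-0.02],[0,0,-0.05],[0,0,-0.1],[0,0,-0.15],[0,0,-0.2],[0,0,-0.1],[0,0,0],[0,0,0]], "spin": [0,0,0,0,0,0,0,0]}}

```text
time: 24.15
tool_pos: [494.7, 2.2, 245.4]
tcp_rot: [3.14, 0.0, -1.496]
contact_force: [-0.1, -0.2, 0.4]
grip_width: 92.0
finger_force: 0.0
```

Run:
```python
from h import *
p=D(0,55);go(*p,210,-85.75);print(monitor.get_obs()['contact_force'])
c=cap('scene','s13.png');im=c['frame'];np.set_printoptions(linewidth=250)
print(proj(c,[np.r_[D(-60,-105),194],np.r_[D(-60,-105),84],np.r_[D(0,55),103]]))
for v in list(range(186,204,2))+list(range(224,234,2)): print(v,im[v,258:293].mean(1).astype(int))
t=cap('top','t13.png');print(proj(t,[np.r_[D(0,55),103],np.r_[D(-60,-105),194]]))
```

```text
at [494.7   2.2 245.4] yaw -85.73 t 24.15 w 92.0
shift [-0.8104 -0.3026  0.1768] spin 0.0003
[-0.10858252 -0.1700553   0.38154121]
[[275.06064395 198.68591973]
 [275.19635458 227.95594807]
 [312.86531896 198.47381065]]
186 [167 202 206 206 204 205 204 205 207 204 204 207 207 205 206 206 206 205 205 206 203 206 206 204 202 151 168 169 166 209 224 105 144 145 146]
188 [165 147 192 203 205 202 203 204 207 205 205 204 204 206 206 205 206 207 206 206 206 207 206 190 148 139 168 186 224 225 222  84 145 144 144]
190 [163 144 145 165 187 198 207 205 207 206 204 204 201 204 205 204 207 206 207 203 193 186 160 140 124 167 210 225 225 226 225 119 143 170 213]
192 [164 165 145 138 151 158 164 168 181 184 188 189 186 186 188 185 181 173 173 157 156 150 136 148 157 147 146 197 225 225 225 219 226 227 168]
194 [107 109 108 141 139 118 158 139 155 158 165 169 165 164 165 160 155 150 143 159 152 167 160 150 152 149 149 148 149 149 149 149 200 199 201]
196 [106 108 106 108 109 107 109 109 141 139 165 165 167 166 169 168 170 160 158 170 168 186 198 151 150 149 151 150 149 145 152 150 150 153 151]
198 [
[... 521 characters left out ...]
 154 146 123 130 128 131 129 166 128 130 128 131 128 128]
226 [195 192 195 195 184 197 198 191 198 199 198 176 157 166 174 174 180 177 175 169 164 154 141 116 129 169 165 167 130 129 127 166 129 129 131]
228 [193 193 198 197 140 172 177 153 147 197 182 134 154 167 174 175 179 177 176 172 164 155 141 116 129 144 194 198 197 195 194 165 128 128 129]
230 [194 197 196 197 148 151 148 141 153 197 193 122 144 166 174 177 180 176 174 172 165 153 136 127 124 161 194 193 195 196 193 193 192 166 166]
232 [197 198 197 195 146 151 151 143 145 194 196 181 147 110 144 171 158 160 157 151 145 123 115 129 158 194 191 193 192 192 192 193 190 193 194]
[[233.83641832 197.96883189]
 [289.89998539 210.02419929]]
```

{"fn": "servo_tool", "kwargs": {"linear": [[-0.12,-0.05,0],[-0.23,-0.085,0],[-0.23,-0.085,0],[-0.16,-0.06,0],[-0.07,-0.023,0.1],[0,0,0.1],[0,0,0],[0,0,0]], "spin": [0,0,0,0,0,0,0,0]}}

```text
time: 25.25
tool_pos: [544.7, 139.6, 206.5]
tcp_rot: [-3.139, 0.036, -1.451]
contact_force: [0.1, -0.0, 0.8]
grip_width: 91.8
finger_force: 0.0
```

Run:
```python
from h import *
o=monitor.get_obs();print(np.round(o['joint_positions'],3))
go(*D(0,55),86,4.25+26-180)
w=cap('wrist','w14.png');print(proj(w,np.r_[D(0,55),103]))
for r in (0.2,.45,.7): 
    q=[proj(w,np.r_[D(k*16*np.cos(r),55+k*16*np.sin(r)),103])[0].round(0).tolist() for k in(-1,1)];print(r,q)
np.set_printoptions(linewidth=250)
c=proj(w,np.r_[D(0,55),103])[0].astype(int)
for v in range(c[1]-36,c[1]+37,4): print(v,w['frame'][v,c[0]-48:c[0]+49:4].mean(1).astype(int))
```

```text
[0.094 0.422 1.459 0.038 1.258 3.104]
at [544.7 139.6 206.5] yaw -83.13 t 25.25 w 91.8
shift [-0.1221 -0.0067  0.6071] spin 0.7402
[[274.6235314  235.40797109]]
0.2 [[291.0, 233.0], [258.0, 238.0]]
0.45 [[290.0, 230.0], [260.0, 241.0]]
0.7 [[288.0, 226.0], [262.0, 244.0]]
199 [191 193 193 195 195 197 196 194 195 194 195 194 195 196 195 196 196 198 197 197 197 197 194 196 195]
203 [192 192 193 195 194 194 196 195 193 194 195 195 194 195 194 195 197 198 196 195 195 196 194 196 197]
207 [170 169 191 194 193 196 195 192 192 196 193 194 194 195 194 197 196 194 197 195 194 195 195 196 197]
211 [135 135 142 195 194 195 195 193 192 195 195 193 194 193 196 196 196 197 194 197 196 198 196 198 196]
215 [134 134 134 138 138 135 136 137 136 135 133 137 139 134 134 138 136 137 139 140 141 136 138 138 138]
219 [136 136 133 137 136 140 139 135 135 142 135 107 107 130 134 136 136 135 135 137 137 144 142 135 137]
223 [136 136 132 135 135 140 140 131 133 140 114  95  99 103 109 105 136 134 138 137 136 142 141 137 138]
227 [134 133 131 132 134 134 137 134 132 116  92  88  86  84  87  87 136 134 136 136 
[... 436 characters left out ...]
135 135]
247 [129 133 133 132 132 132 133 135 130 136 135 134 138 134 132 134 135 134 135 134 134 133 132 133 132]
251 [ 50  59  75  80  99 100 101 106 119 118 131 132 131 129 133 136 133 135 133 137 135 134 134 135 134]
255 [19  7 17 23 15 15 28 14  7 13 11 15 15 17 12  6 21 21  7 29 30 39 37 43 63]
259 [20 22 21 16 22 17 21 15 23 14 19 29 18 22 25 18 12 24 23 14 22 23 20 23 15]
263 [110 111 111 111 108 111 102 101  95  88  93  87  70  74  56  41  44  35  32  23  31  26  22  24  20]
267 [172 179 162 156 123 120 119 119 117 118 114 113 117 114 111 114 111 113 116 113 111 116 113 113 112]
271 [155 160 165 163 139 123 122 127 126 130 129 131 131 131 131 133 129 127 126 128 132 129 126 125 131]
```

{"fn": "servo_tool", "kwargs": {"linear": [[0,0,0],[0,0,0],[0,0,0],[0,0,0],[0,0,0],[0,0,0],[0,0,0],[0,0,0]], "spin": [-0.117,-0.117,-0.117,-0.117,-0.117,-0.117,-0.117,-0.117]}}

```text
time: 26.3
tool_pos: [544.7, 139.8, 207.0]
tcp_rot: [-3.105, -0.001, 0.026]
contact_force: [0.3, -1.0, 0.1]
grip_width: 92.1
finger_force: 0.0
```

{"fn": "servo_tool", "kwargs": {"linear": [[0,0,0],[0,0,0],[0,0,0],[0,0,0],[0,0,0],[0,0,0],[0,0,0],[0,0,0]], "spin": [-0.117,-0.117,-0.116,0,0,0,0,0]}}

```text
time: 27.3
tool_pos: [544.2, 140.0, 205.9]
tcp_rot: [-3.11, -0.018, 0.569]
contact_force: [0.0, 0.7, 0.0]
grip_width: 92.0
finger_force: 0.0
```

Run:
```python
from h import *
o=monitor.get_obs();print(np.round(o['joint_positions'],3))
go(*D(0,55),86,4.25+26)
w=cap('wrist','w15.png');c=proj(w,np.r_[D(0,55),103])[0].astype(int);print(c)
np.set_printoptions(linewidth=300)
for v in range(c[1]-30,c[1]+31,3): print(v,w['frame'][v,c[0]-39:c[0]+40:3].mean(1).astype(int))
im=w['frame'][c[1]-50:c[1]+50,c[0]-65:c[0]+65];cv2.imwrite('pics/w15c.png',cv2.resize(im,(780,600),interpolation=cv2.INTER_CUBIC))
```

```text
[0.095 0.423 1.46  0.038 1.257 1.084]
at [544.2 140.  205.9] yaw 32.61 t 27.3 w 92.0
shift [ 0.0601 -0.1037  0.6041] spin 0.0262
[250 198]
168 [134 138 101  20  20  23  68 136 141 142 140 139 139 138 140 141 139 142 139 140 141 140 140 140 142 142 139]
171 [135 127  58  24  23  20 119 139 140 140 141 140 140 140 140 141 141 139 139 140 139 141 141 140 143 140 140]
174 [133 103  27  22  18  68 140 141 141 140 143 142 142 140 144 143 140 141 147 147 140 141 141 141 140 139 140]
177 [129  56  20  17  25 116 138 140 141 138 136 138 139 142  93 107 120 175 203 202 165 191 192 196 144 141 142]
180 [103  14  20  23  71 137 139 138 138 138 140 138 142 123 113 104  91 200 204 204 203 204 206 205 144 141 142]
183 [ 57  24  21  21 119 138 141 140 142 136 140 140 139 113 112 114  93 203 203 204 205 203 206 201 139 142 141]
186 [ 26  17  24  68 140 140 139 139 142 139 138 140 118 111  74 110 103 181 205 204 205 205 206 185 140 139 141]
189 [ 17  22  22 119 139 138 140 138 141 139 140 141 113 118  53 110 114 174 203 204 205 204 206 200 140 141 140]
192 [ 29  26  71 140 143 140 138 141 142 141 138 
[... 732 characters left out ...]
143 139 142 124]
213 [139 141 139 140 141 142 142 138 137 143 140 139 140 139 142 140 143 143 144 141 143 141 142 140 140 136 118]
216 [140 141 141 139 142 140 141 139 139 140 140 141 140 142 144 142 145 143 141 141 144 142 142 140 136 120 116]
219 [140 141 141 142 140 140 140 142 142 141 142 140 142 141 146 142 146 146 142 144 145 141 143 142 129 117 116]
222 [140 141 138 142 141 139 139 140 140 141 142 153 190 201 200 200 204 198 190 192 202 202 203 158 117 123 118]
225 [138 137 142 142 141 140 138 140 140 144 150 198 202 204 206 203 202 203 206 204 203 204 204 172 122 121 121]
228 [139 139 140 140 140 138 139 141 141 152 202 203 204 204 203 202 203 203 204 205 203 203 199 177 175 175 177]
```

View pics/w15c.png

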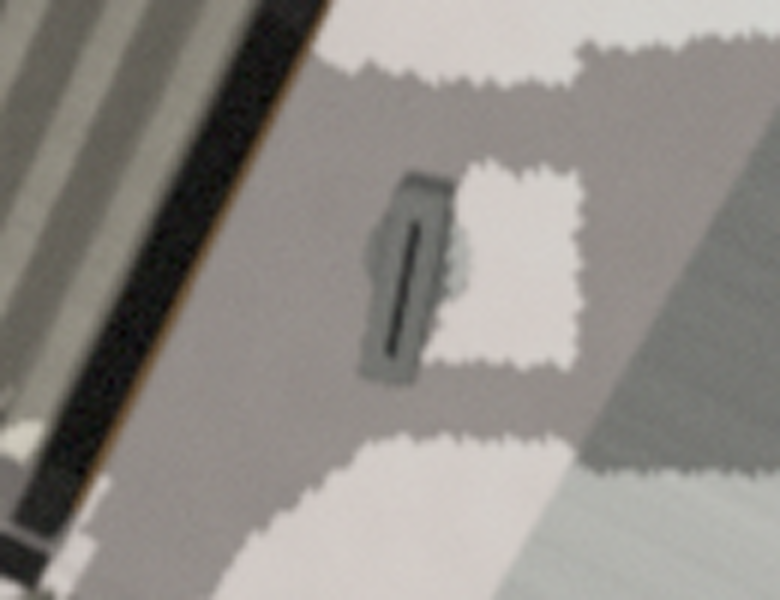

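The view shows the stud head with its groove from (254.3,185.5) to (250.2,207.2) and its centre at about (252.5,195.5). I compute its angle.

Run:
```python
from h import *
w=load('wrist')
a=onz(w,254.3,185.5,103);b=onz(w,250.2,207.2,103);d=a-b;an=np.degrees(np.arctan2(d[1],d[0]));print(a,b,np.linalg.norm(d),'world ang',an,'stud',np.radians(an-4.25))
m=onz(w,252.5,195.5,103);print('centre',m,D(0,55))
g=(m[:2]+D(0,55))/2;print(g)
go(*g,86,an)
print(R.from_euler('xyz',monitor.get_obs()['tcp_rot']).as_matrix()[:,2])
```

```text
[555.34902105 171.48864899 103.        ] [535.44882403 163.85828258 103.        ] 21.31291470004029 world ang 20.978407269012585 stud 0.2919657854588224
centre [546.33677808 167.94553035 103.        ] [542.92403304 168.34876018]
[544.63040556 168.14714527]
at [544.2 140.  205.9] yaw 32.62 t 27.35 w 91.6
shift [ 0.0667 -0.0983  0.604 ] spin 0.1294
[-0.00203513  0.03617115 -0.99934354]
```

{"fn": "servo_tool", "kwargs": {"linear": [[0.033,-0.05,0],[0.034,-0.048,0],[0,0,0],[0,0,0],[0,0,0.15],[0,0,0.2],[0,0,0.17],[0,0,0.03]], "spin": [0,0,0.065,0.064,0,0,0,0]}}

```text
time: 28.35
tool_pos: [543.2, 168.4, 94.7]
tcp_rot: [-3.106, -0.007, 0.368]
contact_force: [-0.8, -0.2, -0.2]
grip_width: 92.0
finger_force: 0.0
```

Run:
```python
from h import *
go(544.6,168.1,86,21);print(monitor.get_obs()['contact_force'])
```

```text
at [543.2 168.4  94.7] yaw 21.08 t 28.35 w 92.0
shift [0.0056 0.0053 0.0436] spin 0.0009
[-0.77731291 -0.22449532 -0.16478982]
```

{"fn": "servo_tool", "kwargs": {"linear": [[0.004,0.003,0.03],[0,0,0.01],[0,0,0],[0,0,0],[0,0,0],[0,0,0],[0,0,0],[0,0,0]], "spin": [0,0,0,0,0,0,0,0], "hand": -1}}

```text
time: 29.35
tool_pos: [545.7, 167.7, 88.8]
tcp_rot: [-3.107, -0.011, 0.367]
contact_force: [-0.0, -0.1, -0.5]
grip_width: 16.6
finger_force: 0.0
```

{"fn": "servo_tool", "kwargs": {"linear": [[0,0,0],[0,0,0],[0,0,0],[0,0,0],[0,0,0],[0,0,0],[0,0,0],[0,0,0]], "spin": [0,0,0,0,0,0,0,0]}}

```text
time: 30.35
tool_pos: [544.9, 169.6, 88.9]
tcp_rot: [-3.104, -0.011, 0.367]
contact_force: [-2.4, 7.8, 1.3]
grip_width: 8.9
finger_force: 30.0
```

{"fn": "servo_tool", "kwargs": {"linear": [[0,-0.005,0],[0,0,0],[0,0,0],[0,0,0],[0,0,0],[0,0,0],[0,0,0],[0,0,0]], "spin": [-0.08,-0.105,-0.105,-0.105,-0.105,-0.105,-0.105,-0.104]}}

```text
time: 31.35
tool_pos: [544.2, 170.1, 88.9]
tcp_rot: [-3.141, -0.038, 1.651]
contact_force: [-3.5, 5.1, 3.3]
grip_width: 8.9
finger_force: 30.0
```

{"fn": "servo_tool", "kwargs": {"linear": [[0,0,0],[0,0,0],[0,0,0],[0,0,0],[0,0,0],[0,0,0],[0,0,0],[0,0,0]], "spin": [0,0,0,0,0,0,0,0]}}

```text
time: 32.35
tool_pos: [544.1, 170.1, 88.9]
tcp_rot: [-3.14, -0.038, 1.646]
contact_force: [-3.6, 5.4, 2.0]
grip_width: 9.0
finger_force: 30.0
```

Run:
```python
from h import *
go(544.6,168.1,86,94.25);o=monitor.get_obs();print(o['contact_force'],o['moment'],np.round(o['joint_positions'],3))
```

```text
at [544.1 170.1  88.9] yaw 94.33 t 32.35 w 9.0
shift [-0.0107  0.0016  0.014 ] spin 0.0009
[-3.56934994  5.43213877  1.98795408] [0.79141586 0.5126255  0.05280526] [0.147 0.56  1.584 0.046 0.997 0.047]
```

{"fn": "servo_tool", "kwargs": {"linear": [[0,0,0],[0,0,0],[0,0,0],[0,0,0],[0,0,0],[0,0,0],[0,0,-0.05],[0,0,-0.15]], "spin": [0,0,0,0,0,0,0,0], "hand": 0.2}}

```text
time: 33.35
tool_pos: [544.5, 167.1, 128.5]
tcp_rot: [-3.139, -0.036, 1.646]
contact_force: [0.1, 0.7, 0.6]
grip_width: 55.1
finger_force: 0.0
```

{"fn": "servo_tool", "kwargs": {"linear": [[0,0,-0.25],[0,0,-0.25],[0,0,-0.2],[0,0,-0.08],[0,0,0],[0,0,0],[0,0,0],[0,0,0]], "spin": [0,0,0,0,0,0,0,0], "hand": -1}}

```text
time: 34.35
tool_pos: [545.5, 161.6, 284.0]
tcp_rot: [-3.141, -0.036, 1.646]
contact_force: [-0.2, 0.1, 0.4]
grip_width: 0.5
finger_force: 0.0
```

Run:
```python
from h import *
t=load('top')
for u,v in [f(18,65),f(25,250),f(21,160)]:
    p=onz(t,u,v,247);d=p[:2]-O;print(p.round(1),d@X,d@Y,np.arccos((195-d@Y)/172))
c=cap('scene','s16.png');w=cap('wrist','w16.png');t2=cap('top','t16.png')
for ph in (1.5,1.6,1.7,1.85):
    P=[np.r_[D(k*85,195-172*np.cos(ph)),80+172*np.sin(ph)] for k in (-1,1)];print(ph,proj(c,P).round(1).tolist(),proj(t2,P).round(1).tolist(),proj(w,P).round(1).tolist())
go(*D(-45,280),275,94.25);print(np.round(monitor.get_obs()['joint_positions'],3))
s=proj(w,np.r_[D(0,57),103])[0];print('stud px',s)
```

```text
[615.4 327.3 247. ] 84.07671984917859 208.17689286164813 1.6474813056867172
[451.6 314.9 247. ] -80.20622642440567 207.9399600679887 1.6460998020781072
[530.4 321.4 247. ] -1.0969045944656983 208.5738967378776 1.6497964790882076
1.5 [[304.3, 134.0], [354.9, 144.8]] [[177.8, 225.3], [175.2, 160.4]] [[124.3, 25.9], [413.8, 26.2]]
1.6 [[306.2, 131.5], [356.5, 142.2]] [[171.0, 225.8], [168.6, 160.9]] [[119.7, -8.6], [418.0, -8.3]]
1.7 [[308.1, 129.6], [357.9, 140.1]] [[164.5, 226.4], [162.2, 161.5]] [[116.6, -43.3], [421.0, -43.0]]
1.85 [[310.7, 127.7], [359.9, 138.0]] [[155.3, 227.3], [153.2, 162.8]] [[114.8, -92.8], [422.7, -92.5]]
at [545.7 161.6 284.4] yaw 94.31 t 34.5 w 0.3
shift [ 1.1576 -0.235   0.0888] spin 0.0006
[0.133 0.384 1.302 0.036 1.453 0.053]
stud px [271.86722835 187.67639864]
```

{"fn": "servo_tool", "kwargs": {"linear": [[0.12,-0.03,0],[0.24,-0.055,0],[0.25,-0.06,0],[0.22,-0.05,0],[0.12,-0.03,0],[0.05,-0.01,0],[0,0,0],[0,0,0]], "spin": [0,0,0,0,0,0,0,0]}}

```text
time: 35.5
tool_pos: [484.3, 356.4, 291.9]
tcp_rot: [3.141, -0.036, 1.645]
contact_force: [1.1, -0.3, 0.5]
grip_width: 0.3
finger_force: 0.0
```

Run:
```python
from h import *
go(*D(-45,248),234,94.25);o=monitor.get_obs();print(np.round(o['joint_positions'],3),o['contact_force'])
w=load('wrist');g=w['frame'].mean(2)
q=(np.array([271.9,187.7])).astype(int)
sub=g[q[1]-16:q[1]+17,q[0]-12:q[0]+13].astype(int);np.set_printoptions(linewidth=250)
print(sub[::2])
```

```text
at [484.3 356.4 291.9] yaw 94.24 t 35.5 w 0.3
shift [-0.0045 -0.0027  0.2893] spin -0.0001
[0.49  0.438 1.2   0.033 1.489 0.413] [ 1.10212475 -0.3166458   0.45316366]
[[154 155 155 154 163 201 213 215 212 199 188 164 149 146 145 144 145 146 149 151 152 155 153 154 153]
 [212 214 212 213 212 214 215 215 216 215 211 176 148 142 142 143 142 152 198 211 212 213 212 212 213]
 [216 215 215 216 216 214 216 215 215 215 208 167 125 105 102 104 101 108 157 202 214 215 215 215 215]
 [216 216 214 215 214 215 215 215 216 212 176 134 120 121 119 116 116 113 127 187 209 215 216 215 214]
 [216 216 215 214 215 215 213 214 214 214 194 158 166 181 170 164 168 166 160 179 206 213 215 215 215]
 [216 215 217 214 216 215 215 214 214 204 177 148 168 181 169 142 177 189 176 161 176 206 215 216 215]
 [215 214 216 216 215 215 215 214 210 197 190 165 169 181 169 128 174 188 179 184 190 199 210 216 215]
 [214 214 215 216 215 215 215 212 189 190 190 163 169 183 167 129 172 187 178 185 191 194 203 212 214]
 [215 213 215 214 216 215 215 212 191 190 190 156 167 185 170 129 172 186 178 184 189 194 204 211 214]
 [214 214 215 215 215 215 214 214 212 202 191 151 163 181 168 129 173 187 179 185 191 199 210 216 215]
 [215 216 215 216 215 215 216 215 213 213 202 159 164 184 171 130 173 186 179 192 205 212 214 217 215]
 [216 215 216 215 214 215 214 215 214 215 211 170 167 183 172 128 173 187 181 205 215 214 215 215 215]
 [215 215 216 215 215 215 215 215 214 214 210 172 169 185 171 128 172 187 182 205 215 214 215 216 215]
 [216 215 214 216 215 214 216 215 215 214 213 194 180 185 173 131 174 188 183 206 214 216 216 215 215]
 [215 215 216 215 214 216 214 215 214 215 213 195 181 187 191 180 185 186 184 206 214 216 215 215 215]
 [216 215 217 216 215 214 214 215 214 214 214 206 190 188 190 189 187 186 185 206 214 215 215 215 215]
 [217 217 216 216 216 216 215 215 213 215 215 214 215 213 214 214 213 213 212 214 215 216 215 216 216]]
```

The stud groove runs straight along the dryer's y in the wrist picture, so it is in line. I now descend behind the cover and push.

{"fn": "servo_tool", "kwargs": {"linear": [[0,0,0.1],[0,0,0.14],[0,0,0.05],[0,0,0],[-0.1,0,0],[-0.1,0,0],[-0.1,0,0.01],[-0.08,0,0.015]], "spin": [0,0,0,0,0,0,0,0]}}

```text
time: 36.5
tool_pos: [489.7, 282.2, 226.6]
tcp_rot: [3.14, -0.037, 1.645]
contact_force: [-0.5, 1.6, 0.8]
grip_width: 0.2
finger_force: 0.7
```

Run:
```python
from h import *
o=monitor.get_obs();print(o['contact_force'],(np.array(o['tool_pos'])[:2]-O)@np.c_[X,Y],o['tool_pos'][2])
go(*D(-45,111.8),203.9,94.25)
```

```text
[-0.47584543  1.62787074  0.80633376] [-44.59429953 172.50505554] 226.5958371813897
at [489.7 282.2 226.6] yaw 94.25 t 36.5 w 0.2
shift [-0.3075 -0.0022  0.1023] spin -0.0
```

{"fn": "servo_tool", "kwargs": {"linear": [[-0.1,0,0.004],[-0.1,0,0.05],[-0.11,0,0.062],[-0.085,0,0.083],[-0.085,0,0.085],[-0.05,0,0.07],[-0.035,0,0.07],[0,0,0]], "spin": [0,0,0,0,0,0,0,0]}}

```text
time: 37.5
tool_pos: [497.1, 173.9, 136.3]
tcp_rot: [-3.14, -0.036, 1.645]
contact_force: [0.7, 0.1, -0.7]
grip_width: 0.4
finger_force: 0.0
```

Run:
```python
from h import *
o=monitor.get_obs();print(o['contact_force'],(np.array(o['tool_pos'])[:2]-O)@np.c_[X,Y],o['tool_pos'][2])
go(*D(-45,51),99.5,94.25)
c=cap('scene','s18.png')
for ph in (.2,.4,.6): print(ph,proj(c,[np.r_[D(k*85,195-172*np.cos(ph)),82+172*np.sin(ph)] for k in (-1,1)]).round(1).tolist())
```

```text
[ 0.66854028  0.10076144 -0.6556111 ] [-45.27752823  63.92402619] 136.27668463681215
at [497.1 173.9 136.3] yaw 94.28 t 37.5 w 0.4
shift [-0.0712  0.0017  0.1814] spin 0.0003
0.2 [[284.9, 193.6], [335.8, 207.0]]
0.4 [[286.3, 183.5], [337.8, 196.6]]
0.6 [[288.5, 172.8], [340.3, 185.6]]
```

Run:
```python
from h import *
c=load('scene');a=cv2.imread('pics/s18.png').mean(2).astype(int);b=cv2.imread('pics/s13.png').mean(2).astype(int)
np.set_printoptions(linewidth=250)
for u in (326,332): print(u,'now',a[140:216:2,u],'\n  before',b[140:216:2,u])
for ph in (.2,.3,.4,.5,.6): print(ph,[proj(c,np.r_[D(k,195-172*np.cos(ph)),82+172*np.sin(ph)]).round(1).tolist() for k in (50,70)])
t=cap('top');
for ph in (.2,.4,.6): print(ph,proj(t,[np.r_[D(k,195-172*np.cos(ph)),82+172*np.sin(ph)] for k in (60,)]).round(1).tolist())
print(t['frame'][180,160:260].mean(1).astype(int))
```

```text
326 now [163 162 159 159 158 155 120 138 146  77  79  76  75  79  75  76  76 159 135 155 199 172 186 185 125 129 125 124 188 151  70 124 150 149 148 203 226 228] 
  before [158 166 164 164 162 166 168 167 168 170 168 166 169 161 165 162 164 164 165 163 168 189 227 179 177 141 205 211 213 168  76 187 227 227 227 229 228 229]
332 now [161 164 161 157 160 158 159 145 110  78  83  79  72 102 149 165 162 164 161 221 227 183 184 184 158 164 194 187 187 186 144  71 137 149 149 148 202 227] 
  before [164 168 162 161 164 183 157 168 172 166 169 168 167 165 164 165 167 165 162 164 163 182 193 222 172 171 171 202 209 205 154  76 210 226 226 229 229 228]
0.2 [[[325.0, 204.1]], [[331.2, 205.7]]]
0.3 [[[325.8, 199.1]], [[332.0, 200.7]]]
0.4 [[[326.8, 193.8]], [[333.1, 195.4]]]
0.5 [[[328.0, 188.4]], [[334.2, 189.9]]]
0.6 [[[329.3, 182.9]], [[335.6, 184.4]]]
0.2 [[241.8, 176.2]]
0.4 [[236.9, 174.0]]
0.6 [[229.5, 172.1]]
[108 107 106 106 106 107 108 107 105 104 106 107 107 108 116 135 151 157 151 130 100  88  87  87  89  87  85  72  64  69  79  88  89  88  88  88  89  89  89  90  90  90  90  91  91  93  90  90  92  92  92  94  93  93  92  94  92  94  93  96  94  94
  94  94  94  96  95  94  92  85  73  79  89  96  99 100  97  97  89  74  54  47  46  46  60  99 136 142 137 133 134 132 132 133 134 133 131 131 133 132]
```

Numeric profiles put the cover's free edge at top u≈239 and scene v≈199. That is an angle of about 0.35, which agrees with the finger height. I continue down.

{"fn": "servo_tool", "kwargs": {"linear": [[-0.025,0,0.04],[-0.02,0,0.045],[-0.015,0,0.045],[-0.01,0,0.035],[-0.005,0,0.02],[-0.003,0,0.02],[0,0,0],[0,0,0]], "spin": [0,0,0,0,0,0,0,0]}}

```text
time: 38.6
tool_pos: [499.0, 160.4, 96.0]
tcp_rot: [3.14, -0.036, 1.646]
contact_force: [0.0, 0.7, 0.4]
grip_width: 0.3
finger_force: 0.0
```

Run:
```python
from h import *
o=monitor.get_obs();print(o['contact_force'],(np.array(o['tool_pos'])[:2]-O)@np.c_[X,Y],o['tool_pos'][2],o['time'])
```

```text
[0.00289344 0.73984506 0.42407811] [-44.43621425  50.29267962] 96.02268432022382 38.6
```

{"fn": "servo_tool", "kwargs": {"linear": [[0,0,0.015],[0,0,0.015],[0,0,0.015],[0,0,0.01],[0,0,0],[0,0,0],[0,0,0],[0,0,0]], "spin": [0,0,0,0,0,0,0,0]}}

```text
time: 39.6
tool_pos: [499.2, 160.2, 85.2]
tcp_rot: [3.14, -0.035, 1.646]
contact_force: [-0.7, -3.3, 5.1]
grip_width: 0.2
finger_force: 2.6
```

{"fn": "servo_tool", "kwargs": {"linear": [[0,0,0.005],[0,0,0.005],[0,0,0],[0,0,0],[0,0,0],[0,0,0],[0,0,0],[0,0,0]], "spin": [0,0,0,0,0,0,0,0]}}

```text
time: 40.6
tool_pos: [499.3, 160.2, 84.2]
tcp_rot: [3.139, -0.035, 1.646]
contact_force: [-2.6, -5.3, 14.4]
grip_width: 0.8
finger_force: 6.9
```

{"fn": "servo_tool", "kwargs": {"linear": [[0,0,0.005],[0,0,0],[0,0,0],[0,0,0],[0,0,0],[0,0,0],[0,0,0],[0,0,0]], "spin": [0,0,0,0,0,0,0,0]}}

```text
time: 41.6
tool_pos: [499.3, 160.2, 84.0]
tcp_rot: [3.139, -0.035, 1.646]
contact_force: [-4.9, -5.4, 20.0]
grip_width: 0.3
finger_force: 10.4
```

Run:
```python
from h import *
o=monitor.get_obs();print(o['contact_force'],(np.array(o['tool_pos'])[:2]-O)@np.c_[X,Y],o['tool_pos'],o['time'])
c=cap('scene','s20.png');im=c['frame'];np.set_printoptions(linewidth=250)
for v in (190,200,202,212,224,230): print(v,im[v,258:293].mean(1).astype(int))
o=monitor.get_obs();print(o['contact_force'],o['tool_pos'])
```

```text
[-4.87400652 -5.40611407 20.0430608 ] [-44.12516309  50.06837856] [499.285681   160.16065058  83.99033302] 41.6
190 [106 115 144 163 187 196 203 205 200 206 203 204 202 204 204 204 204 202 204 204 193 186 160 137 122 109 132 148 148 147 194 193 147 137 139]
200 [110 108 107 110 109 108 107 108 110 107 112 112 182 207 225 223 223 223 223 223 224 207 196 196 196 149 148 197 148 138 135 138 135 135 138]
202 [107 105 106 112 111 111 108 111 108 111 110 124 193 221 225 230 231 231 232 229 221 216 177 188 224 226 225 224 213 209 133 136 134 135 137]
212 [167 169 168 166 164 165 168 167 170 188 192 160 150 163 169 172 174 176 174 169 166 158 149 156 195 196 198 196 196 194 197 197 195 194 193]
224 [182 192 193 191 194 194 196 201 198 199 198 178 154 161 171 170 176 176 174 169 164 153 142 123 128 196 196 197 195 194 193 197 196 196 194]
230 [196 196 198 195 148 148 151 143 153 194 195 123 148 163 171 173 174 174 174 166 163 151 136 127 122 161 191 190 192 194 193 191 192 192 192]
[-4.53664241 -6.45641259 19.83802268] [499.29367562 160.17900878  83.99331041]
```

```bash
python3 -c "
from h import *
print(workorder.close_job())"
```

```text
the job is handed in; nothing more can be done
None
```

The job is handed in at about 42 s: the tube hangs upside down and seated on peg_b, the stud is in line with the slot, and the cover is held pressed home at about 20 N. I did go one over the picture limit, viewing 11 instead of 10.

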